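# Fetch the pellet die from the drawer behind the glassware

## Task

The steel pellet die is in the drawer of the low cabinet, and the mortar, the beaker and the dropper bottle stand in the drawer's way: set all three upright in the steel tray. Then pull the drawer open, take out the die and seat it upright in the flared collar of its round base, leaving the white pot in the drawer. Finally shut the drawer fully and put the mortar, beaker and dropper bottle back upright, each where it stood at the start.

Things in the scene. Friction and masses are not known exactly. Their poses are not given: they have to be found in the camera images.
- mortar_mid (a point): Agate mortar: grey-brown open bowl, 62 mm across at the rim, 50 mm at the foot, 28 mm tall, 180 g nominal; one of three vessels in front of the drawer. Point on its axis half-way up (14 mm above its foot); z is its axis. Grasp across the rim, about 20 mm up.
- beaker_mid (a point): Clear empty beaker, 45 mm across, 58 mm tall, 32 g nominal; one of three vessels in front of the drawer. Point on its axis half-way up (29 mm above its foot); z is its axis. Grasp round it from above.
- dropper_mid (a point): Slim brown dropper bottle, black cap, 30 mm across, 78 mm tall, body straight to 50 mm, 50 g nominal. Point on its axis half-way up (39 mm above its foot). The three vessels stand in a triangle, middle one about 105 mm, outer two about 62 mm in front of the drawer's face, neighbours about 95 mm apart centre to centre; which stands where is shuffled.
- die_mid (a point): Pellet die: light steel cylinder with a bore in its top and a dark band round it, 38 mm across, 36 mm tall, 0.42 kg nominal, standing in one of the drawer's two cells, seen from above through the cabinet's clear cover. Point on its axis half-way up (18 mm above its foot); z is its axis. It moves with the drawer.
- pot_mid (a point): White pot with ribbed white screw cap, 37 mm across, 34 mm tall, standing in the drawer's other cell; stays in the drawer. Point on its axis half-way up (17 mm above its foot).
- tray_floor (a point): Shallow stainless tray, fixed to the bench: floor 160 mm (its x) by 250 mm (its y), rim 21 mm above the bench. Point at the centre of the floor's upper face, 2 mm above the bench. The three vessels fit in a row along its y, 85 mm apart, the mortar in the middle. A tall computer tower stands on the bench at x over 0.62 m, y -0.22 to 0.06 m: pass in front of it.
- base_seat (a point): Round steel base of the die, fixed, 74 mm across, 22 mm tall, brass hose nipple on its +x side (reaches 66 mm from the axis). Its open collar, 56 mm wide at the mouth (22 mm above the bench), tapers to 43 mm at the seat and so centres the 38 mm die. Point at the centre of the seat's face, 10 mm above the bench: the die's foot rests here.
- drawer (a joint): Travel of the drawer in m: 0 shut, 0.13 fully open against its stop; slides straight out along -x of drawer_knob; about 1.5 N of friction, stays where it is left. The cabinet is 250 mm wide, 170 mm deep, 78 mm high, fixed to the bench, with a clear cover 74 to 78 mm above the bench.
- drawer_knob (a point): Knob in the middle of the drawer's front: steel, axis along x, head 24 mm across and 18 mm long on a thinner neck, projecting 32 mm. Point at the centre of the head, 44 mm above the bench, 23 mm in front of the face; x points into the cabinet, y along its front, z up. Pinch the head from above, a finger on each side along y.
- drawer_floor (a point): Centre of the drawer's lined floor (moves with it), 17 mm above the bench, axes as the knob's; 104 mm behind the knob's point. Inside 138 mm (x) by 226 mm (y), divided along x into two cells 112 mm wide; divider 37 mm, side and rear walls 44 mm, front 70 mm above the bench. Fully open, its rear 20 mm stay under the cover; die and pot then stand clear.
Mind the look-alikes: they are no part of the job. What is meant by the part that bears dropper_mid is not blue, orange or yellow, and is the smaller of those in its own colour.

How it is judged:
By the outcome, as a careful person would: the job done as asked, in the order asked, and still so for the second after the job is handed in, with the robot touching nothing.
It also fails if it takes over 144 s, if anything falls off the work surface, if the arm or the gripper's body presses on something with over 40 N, if the wrist force passes 120 N, or if a joint passes its speed limit or range.

## Robot

A 6-joint arm with a two-finger parallel gripper is mounted at the origin on a cart in front of the work surface, level with it; the furniture and walls round the work are solid. World frame = base frame: x ahead of the robot, y to its left, z up, the work surface at z = 0. Lengths are in m, angles in rad, forces in N, time in s.
With the tool pointing down it reaches from about 0.35 to 0.775 m from the base axis. Payload 5.5 kg.
Tool frame: the origin (TCP) lies midway between the tips of the shut fingers; the grasp point (between the pads) lies 19 mm behind it; x points along the fingers, y is the direction in which the jaws open and shut, and the axes are right-handed (so a half turn about x gives the same grasp; the last joint's range is limited). The gripper opens to 85 mm and grips with 20 to 120 N. Pads are 22 mm wide; open, the fingers measure 114 mm over their backs; the gripper's body (76 mm by 85 mm) begins 54 mm behind the grasp point. The pads swing forward as they close: fully open they stand 13 mm farther back than shut.
Start: joints at [-1.428, 0.313, 0.046, 1.304, 0, 1.431], TCP at [0.16, -0.552, 0.231] pointing down, gripper open.
Joint ranges: [-2.76, 2.76], [-0.86, 1.69], [-1.03, 1.26], [-2.2, 2.34], [-1.47, 1.5], [-3.14, 3.14]. Speed limits (rad/s): [2.57, 2.57, 3.14, 3.14, 3.14, 3.14].

## Interface

Orientations are given as a unit quaternion [w, x, y, z].
In Python, from workcell import env, optics, order, models gives the robot as it stands. The module is installed in compiled form; this text tells all that it offers.
- The arm moves only by the tool servo_tool, never from a script. Its argument "moves" is a list of rows, each a list of 5 numbers: the shift along the tool's x, y, z in cm, then the turn about the tool's x in rad, then the closure, from -1 (fully open) to 1 (shut). A call has exactly 10 rows; each row shifts and turns the commanded pose from where the row before left it, along the tool's axes as they then stand; what a row does not reach is not made up. A row lasts 1/8 s, in which the tool goes at most 62.5 mm and 10.7 degrees, less where a joint would pass 70% of its speed; a pose out of reach is approached as far as the arm can. A call is refused whole if a number of a shift passes 6.25 or a number of a turn 0.188, either way. A call with a gripper value outside its range is refused whole. The fingers move at their own pace and stop on an object; "grip_force" is the grip in N (left out, the last holds). Time passes only in rows, so rows that do not move let the fingers close, or fill a call up. It gives the time, the measured TCP pose, the force and the opening at its end, in the units of the state.
- env.get_state(): the state, without advancing time (a new reading comes with each control period).
- optics.read_camera(name): name is "side" or "top" or "wrist"; returns a dict with "pixels" (480x640x3 uint8, blue, green, red), "vertical_fov" (degrees; the focal length in pixels is half the picture's height over the tangent of half this angle, whatever the lens; pixels are square), "cx", "cy" (the principal point, pixels), "extrinsics" (4x4, takes a point from world to camera coordinates). Camera axes: x right, y up, looking along -z (the intrinsics and any distortion apply to the point x, -y, -z); pixel columns grow to the right and rows downward; lengths in m; the calibration is good to about 2 mm. A picture is of the moment at which its call begins. There is no depth.
- order.hand_in(): hands the job in, once; it reports no verdict.
Trained networks look in a picture, given as the dict that the camera call returned (one of the last four; its "shot" number tells which), for a name from the list of things; names that differ only in an ending like _2 or _b are one class to them, and where a whole thing is asked for, a point or a joint stands for the part that bears it (a point fixed in the world has none). Each returns a list of dicts, best first, with "conf" (0 to 1); they miss things now and then, are a little off and sometimes report something else, mostly with a low value. They report only what shows in the picture. A call takes as long as a camera call. They do not tell look-alikes from the thing itself.
- models.outline_of(name, picture): "pixels" (480x640 bool, what is visible of it) and "location" ([column, row] in pixels, amid what is visible of it).
- models.pinpoint(name, picture): "location" ([column, row] in pixels: a listed point, or the origin of a listed thing).
The state is a dict: "clock": time; "joint_pos": joint angles; "qvel": joint speeds; "tau": joint torques, N m; "tcp_pos": TCP position; "orientation": TCP orientation; "wrist_force": force on the tool from outside, world axes, zero at the start; "ft_torque": the same for the moment, N m; "finger_gap": finger opening in m.
Only numpy, scipy, OpenCV 4.12 (cv2) and the standard library are available. Lean on these libraries where they do the work, as an engineer would, in place of code of your own. Each camera call takes 0.05 s, during which the arm holds its last target.

## Working session

There is one attempt and no reset: what is moved stays moved. The work goes in short steps, Python scripts to look and compute and a tool call to move; the robot and the scene stay as the last step left them, time stands still between calls to the robot, and variables do not carry over. Pictures are saved under pics/ and viewed, and the job is handed in when it is done.

Besides the shell and the picture viewer there is one more tool, called after ">>>" by a JSON object that holds its "method" and its "body". servo_tool: Moves the arm, as the interface text tells. Its arguments: {"type":"object","properties":{"moves":{"type":"array"},"grip_force":{"type":"number"}},"required":["moves"]}

```bash
mkdir -p pics; ls; cat > h.py <<'E'
import numpy as np, cv2
from workcell import env, optics, order, models
def shot(cam,name):
    p=optics.read_camera(cam); cv2.imwrite('pics/'+name+'.png',p['pixels']); return p
E
python3 - <<'E'
from h import *
print(env.get_state())
for c in ['side','top','wrist']:
    p=shot(c,c+'0'); print(c,{k:v for k,v in p.items() if k!='pixels'})
E
```

```text
pics
{'clock': 0.0, 'joint_pos': array([-1.42761410e+00,  3.13972312e-01,  4.49604284e-02,  1.30358421e+00,
       -1.01378539e-05,  1.43120728e+00]), 'qvel': array([-0.00034902, -0.00091414,  0.00053685, -0.00126688,  0.00047804,
        0.0012284 ]), 'tau': array([-3.99302189e-05, -4.80628538e+01,  2.98532259e+01,  1.93014886e-02,
       -7.57444786e-05,  1.82917506e-05]), 'tcp_pos': array([ 0.16035515, -0.55165284,  0.23041726]), 'orientation': array([-0.09900565, -0.70004604, -0.10027826,  0.70005549]), 'wrist_force': array([-0.4047024 , -0.13176299, -0.01356093]), 'ft_torque': array([0.01907015, 0.01968058, 0.03148681]), 'finger_gap': 0.08521474045419146}
side {'vertical_fov': 56.36271000535417, 'cx': 322.57032844779644, 'cy': 247.0872754702841, 'extrinsics': array([[-0.33499964, -0.94216997, -0.00953931,  0.21138919],
       [ 0.61636247, -0.22679005,  0.75409786, -0.39495378],
       [-0.71265177,  0.24674284,  0.65669279, -0.67618593],
       [ 0.        ,  0.        ,  0.        ,  1.        ]]), 'shot': 1}
top {'vertical_fov': 57.890584424557225, 'cx': 321.21145627902723, 'cy': 242.92513702327923, 'extrinsics': array([[-2.30917866e-02, -9.99730500e-01, -2.38698697e-03,
         4.84047456e-02],
       [ 9.93044845e-01, -2.32129552e-02,  1.15425707e-01,
        -5.85049572e-01],
       [-1.15450009e-01,  2.95000692e-04,  9.93313248e-01,
        -1.15182337e+00],
       [ 0.00000000e+00,  0.00000000e+00,  0.00000000e+00,
         1.00000000e+00]]), 'shot': 2}
wrist {'vertical_fov': 60.11105100913007, 'cx': 321.3823143659099, 'cy': 232.5050686402309, 'extrinsics': array([[ 0.27901964, -0.96028473, -0.001127  , -0.57439624],
       [ 0.91118389,  0.26512305, -0.31536279,  0.0396885 ],
       [ 0.30313687,  0.08696551,  0.94897051, -0.38101647],
       [ 0.        ,  0.        ,  0.        ,  1.        ]]), 'shot': 3}
```

View pics/top0.png

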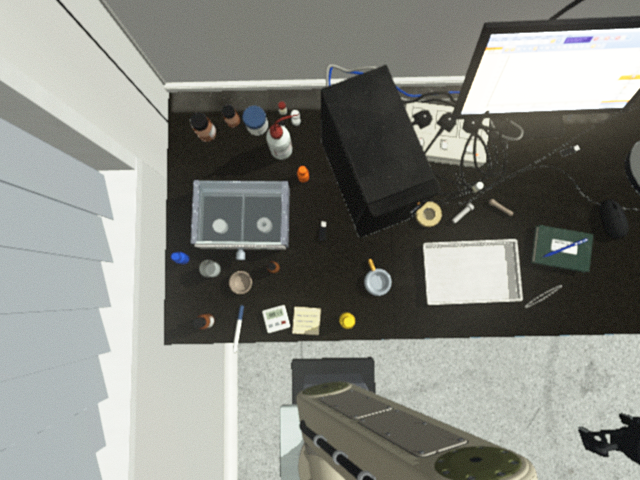

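View pics/side0.png

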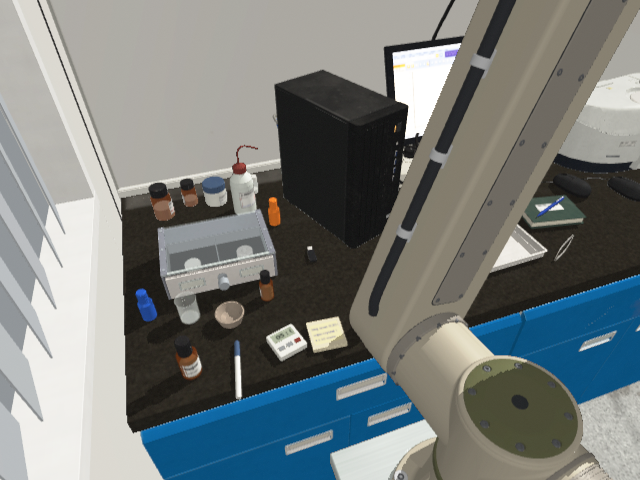

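View pics/wrist0.png

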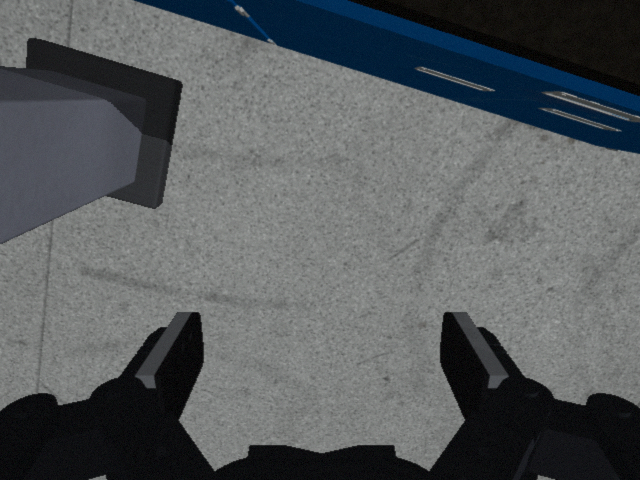

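Top view: the vessels are the beaker (209,268), mortar (240,283) and small brown bottle (275,267). The larger brown bottle at (207,321) is a look-alike, as are the blue (180,257), orange (302,173) and yellow (347,320) ones. The brown jars at (203,127) and (231,117) stand behind the cabinet. The base is at (377,281), the tray at (473,272) and the knob at (240,255).

```bash
cat >> h.py <<'E'
def foc(p): return 240/np.tan(np.radians(p['vertical_fov'])/2)
def ray(p,uv):
    f=foc(p); d=np.array([(uv[0]-p['cx'])/f,-(uv[1]-p['cy'])/f,-1.]); E=p['extrinsics']; R=E[:3,:3]
    return -R.T@E[:3,3], R.T@d
def onz(p,uv,z):
    o,d=ray(p,uv); return o+d*(z-o[2])/d[2]
def proj(p,X):
    E=p['extrinsics']; c=E[:3,:3]@np.asarray(X)+E[:3,3]; f=foc(p)
    return np.array([p['cx']+f*c[0]/-c[2], p['cy']-f*c[1]/-c[2]])
def tri(p,a,q,b):
    o1,d1=ray(p,a);o2,d2=ray(q,b)
    A=np.stack([d1,-d2],1); t=np.linalg.lstsq(A,o2-o1,rcond=None)[0]
    x,y=o1+d1*t[0],o2+d2*t[1]; return (x+y)/2,np.linalg.norm(x-y)
Z=dict(mortar_mid=.014,beaker_mid=.029,dropper_mid=.039,die_mid=.035,pot_mid=.034,tray_floor=.002,base_seat=.010,drawer_knob=.044,drawer_floor=.017)
E
python3 - <<'E'
from h import *
for c in ['top','side']:
    p=shot(c,c+'1')
    for n,z in Z.items():
        print(c,n,[(np.round(r['location'],1),round(float(r['conf']),2),np.round(onz(p,r['location'],z),4)) for r in models.pinpoint(n,p)[:5]])
E
```

```text
top mortar_mid [(array([239.8, 257.3]), 0.7, array([0.5535, 0.2611, 0.014 ]))]
top beaker_mid [(array([212.4, 266.9]), 0.67, array([0.5277, 0.3331, 0.029 ]))]
top dropper_mid [(array([269.6, 268. ]), 0.61, array([0.5205, 0.1759, 0.039 ])), (array([203.1, 321.8]), 0.54, array([0.3811, 0.3545, 0.039 ])), (array([347.2, 322.4]), 0.44, array([ 0.3707, -0.0295,  0.039 ])), (array([306.8, 170.5]), 0.43, array([0.7886, 0.0701, 0.039 ])), (array([174.5, 255.7]), 0.42, array([0.5598, 0.4336, 0.039 ]))]
top die_mid []
top pot_mid [(array([472.9, 269.1]), 0.49, array([ 0.505 , -0.3747,  0.034 ])), (array([239.2, 284.3]), 0.32, array([0.4786, 0.2591, 0.034 ]))]
top tray_floor [(array([472.3, 270.8]), 0.93, array([ 0.5018, -0.3838,  0.002 ]))]
top base_seat [(array([377.8, 281.9]), 0.68, array([ 0.4769, -0.1188,  0.01  ]))]
top drawer_knob [(array([243. , 256.9]), 0.82, array([0.5518, 0.2468, 0.044 ]))]
top drawer_floor []
side mortar_mid [(array([231.8, 317. ]), 0.75, array([0.479 , 0.2571, 0.014 ])), (array([219.5, 261. ]), 0.47, array([0.662 , 0.2518, 0.014 ]))]
side beaker_mid [(array([187.2, 305.7]), 0.96, array([0.529 , 0.3407, 0.029 ]))]
side dropper_mid [(array([268. , 285.1]), 0.88, array([0.5193, 0.166 , 0.039 ]))]
side die_mid [(array([267. , 282.8]), 0.65, array([0.5308, 0.1657, 0.035 ]))]
side pot_mid []
side tray_floor []
side base_seat []
side drawer_knob [(array([223.2, 281.1]), 0.76, array([0.5601, 0.2563, 0.044 ]))]
side drawer_floor [(array([222.1, 260.7]), 0.78, array([0.6575, 0.2458, 0.017 ])), (array([223.2, 283. ]), 0.29, array([0.5822, 0.2566, 0.017 ]))]
```

```bash
python3 -c "
import cv2
a=cv2.imread('pics/top0.png')[160:340,160:400]
cv2.imwrite('pics/c1.png',cv2.resize(a,(800,600),interpolation=2))
a=cv2.imread('pics/side0.png')[200:400,110:350]
cv2.imwrite('pics/c2.png',cv2.resize(a,(720,600),interpolation=2))"
```

```text
(no output)
```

View pics/c1.png

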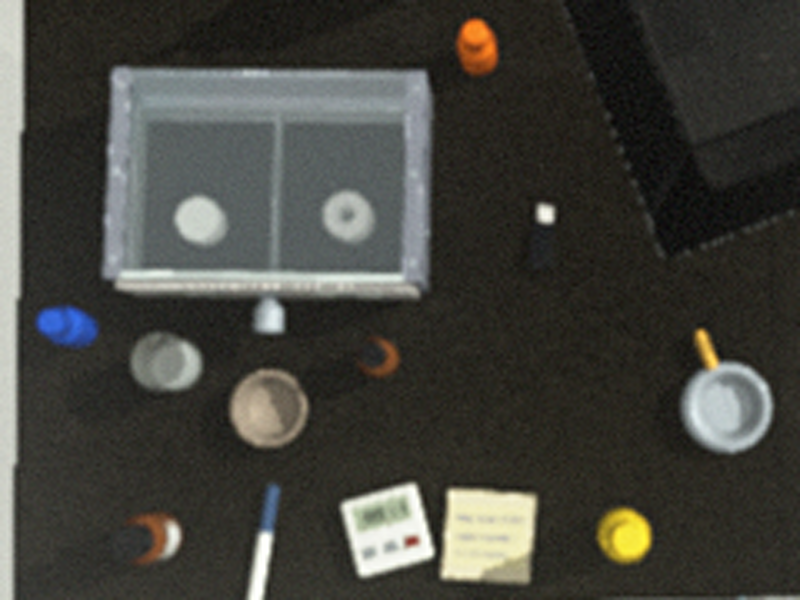

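View pics/c2.png

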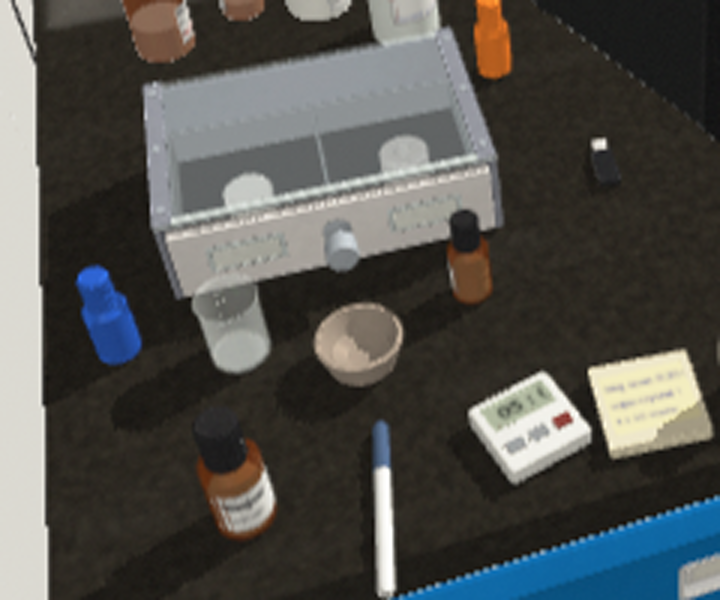

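```bash
cat >> h.py <<'E'
from scipy.spatial.transform import Rotation as Ro
def RT(s=None):
    s=s or env.get_state(); q=s['orientation']; return Ro.from_quat([q[1],q[2],q[3],q[0]]).as_matrix(), s['tcp_pos']
def ypr(R): # jaw-axis world azimuth
    return np.degrees(np.arctan2(R[1,1],R[0,1]))
def rows(R,p,target,az=None,n=10,c=-1,quiet=False):
    """total n rows from pose R,p to target, jaw azimuth az deg (mod 180 -> nearest unless given exact)"""
    t=np.asarray(target,float); out=[]
    a=0
    if az is not None:
        d=(az-ypr(R)+180)%360-180
        a=-np.radians(d)   # tool x points down -> turn about x is negative azimuth
    for i in range(n):
        dt=(t-p)/(n-i); l=R.T@dt*100
        out.append([*np.round(l,2),round(a/n,4),c]); p=p+R@(np.array(out[-1][:3])/100)
        R=R@Ro.from_rotvec([a/n,0,0]).as_matrix()
    if not quiet:
        for o in out: print(o)
        print('end',p.round(4),round(ypr(R),1))
    return R,p
def st():
    s=env.get_state(); R,p=RT(s); print('t',round(s['clock'],2),'tcp',p.round(4),'az',round(ypr(R),2),'xax',R[:,0].round(3),'F',s['wrist_force'].round(1),'gap',round(s['finger_gap'],4),'q',s['joint_pos'].round(2)); return R,p
E
python3 - <<'E'
from h import *
R,p=st()
print(R.round(3))
w=optics.read_camera('wrist'); E=w['extrinsics']; c=-E[:3,:3].T@E[:3,3]
print('cam in tool',R.T@(c-p), (R.T@E[:3,:3].T).round(3))
t=optics.read_camera('top')
for n,uv,z in [('die',(264.4,224.8),.053),('pot',(220,226),.051),('mortarrim',(240.5,282.5),.028)]: print(n,onz(t,uv,z))
for n in ['mortar_mid','beaker_mid','dropper_mid','base_seat']:
    for r in models.outline_of(n,t)[:3]:
        m=r['pixels'].astype(np.uint8); print(n,r['conf'],r['location'],cv2.boundingRect(m))
R2,p2=rows(R,p,[.42,-.2,.25],ypr(R)+50)
rows(R2,p2,[.42,.24,.25],90,n=10)
E
```

```text
t 1.15 tcp [ 0.1605 -0.5522  0.2313] az -73.8 xax [ 0. -0. -1.] F [-0.3  0.1 -0.5] gap 0.0854 q [-1.43  0.31  0.05  1.3   0.    1.43]
[[ 0.     0.279 -0.96 ]
 [-0.    -0.96  -0.279]
 [-1.     0.    -0.   ]]
cam in tool [-1.42925205e-01  4.53700835e-05 -8.24454039e-02] [[-0.001  0.316 -0.949]
 [ 1.     0.    -0.   ]
 [ 0.    -0.949 -0.316]]
die [0.63668269 0.18714414 0.053     ]
pot [0.63654183 0.30761491 0.051     ]
mortarrim [0.48354796 0.25666868 0.028     ]
mortar_mid 0.65 [240.7, 283.7] (230, 270, 22, 23)
beaker_mid 0.7 [212.2, 265.5] (200, 260, 20, 16)
dropper_mid 0.63 [180.0, 255.9] (172, 252, 17, 12)
dropper_mid 0.63 [346.5, 320.1] (340, 312, 15, 16)
dropper_mid 0.61 [271.9, 266.1] (268, 261, 12, 12)
base_seat 0.84 [377.3, 278.3] (365, 265, 26, 31)
[np.float64(-0.19), np.float64(-2.66), np.float64(-3.48), np.float64(-0.0873), -1]
[np.float64(-0.19), np.float64(-2.34), np.float64(-3.69), np.float64(-0.0873), -1]
[np.float64(-0.19), np.float64(-2.01), np.float64(-3.88), np.float64(-0.0873), -1]
[np.float64(-0.19), np.float64(-1.67), np.float64(-4.04), np.float64(-0.0873), -1]
[n
[... 657 characters left out ...]
3), np.float64(-0.1986), -1]
[np.float64(-0.0), np.float64(-0.08), np.float64(-4.4), np.float64(-0.1986), -1]
[np.float64(-0.0), np.float64(0.79), np.float64(-4.33), np.float64(-0.1986), -1]
[np.float64(-0.0), np.float64(1.63), np.float64(-4.09), np.float64(-0.1986), -1]
[np.float64(-0.0), np.float64(2.4), np.float64(-3.68), np.float64(-0.1986), -1]
[np.float64(-0.0), np.float64(3.08), np.float64(-3.14), np.float64(-0.1986), -1]
[np.float64(-0.0), np.float64(3.64), np.float64(-2.47), np.float64(-0.1986), -1]
[np.float64(-0.0), np.float64(4.06), np.float64(-1.7), np.float64(-0.1986), -1]
[np.float64(-0.0), np.float64(4.31), np.float64(-0.86), np.float64(-0.1986), -1]
end [0.42 0.24 0.25] 90.0
```

```bash
python3 - <<'E'
s=open('h.py').read()
s=s.replace("out.append([*np.round(l,2),round(a/n,4),c])","out.append([*[round(float(v),rd) for v in l],round(float(a/n),4),c])").replace("c=-1,quiet","c=-1,rd=1,quiet").replace("for o in out: print(o)","print(out)")
open('h.py','w').write(s)
E
python3 - <<'E'
from h import *
R,p=st()
R2,p2=rows(R,p,[.42,-.2,.25],ypr(R)+82)
rows(R2,p2,[.42,.24,.25],90,n=10)
E
```

```text
t 1.45 tcp [ 0.1605 -0.5522  0.2313] az -73.8 xax [ 0. -0. -1.] F [ 0.4 -0.7  0.4] gap 0.0851 q [-1.43  0.31  0.05  1.3   0.    1.43]
[[-0.2, -2.7, -3.5, -0.1431, -1], [-0.2, -2.1, -3.8, -0.1431, -1], [-0.2, -1.6, -4.1, -0.1431, -1], [-0.2, -1.0, -4.3, -0.1431, -1], [-0.2, -0.3, -4.3, -0.1431, -1], [-0.2, 0.3, -4.4, -0.1431, -1], [-0.2, 0.9, -4.3, -0.1431, -1], [-0.2, 1.5, -4.1, -0.1431, -1], [-0.1, 2.0, -3.8, -0.1431, -1], [-0.2, 2.6, -3.5, -0.1431, -1]]
end [ 0.4199 -0.2005  0.2503] 8.2
[[0.0, 0.6, -4.4, -0.1428, -1], [0.0, 1.2, -4.2, -0.1428, -1], [0.0, 1.8, -4.0, -0.1428, -1], [0.0, 2.4, -3.7, -0.1428, -1], [0.0, 2.9, -3.3, -0.1428, -1], [0.0, 3.3, -2.9, -0.1428, -1], [0.0, 3.7, -2.4, -0.1428, -1], [0.0, 4.0, -1.8, -0.1428, -1], [0.0, 4.3, -1.2, -0.1428, -1], [0.0, 4.4, -0.6, -0.1428, -1]]
end [0.4201 0.2405 0.2502] 90.0
```

>>> {"method": "servo_tool", "body": {"moves": [[-0.2,-2.7,-3.5,-0.143,-1],[-0.2,-2.1,-3.8,-0.143,-1],[-0.2,-1.6,-4.1,-0.143,-1],[-0.2,-1.0,-4.3,-0.143,-1],[-0.2,-0.3,-4.3,-0.143,-1],[-0.2,0.3,-4.4,-0.143,-1],[-0.2,0.9,-4.3,-0.143,-1],[-0.2,1.5,-4.1,-0.143,-1],[-0.1,2.0,-3.8,-0.143,-1],[-0.2,2.6,-3.5,-0.143,-1]]}}

```text
clock: 2.7
tcp_pos: [0.4208, -0.1994, 0.2505]
orientation: [0.536, 0.462, 0.535, -0.462]
wrist_force: [0.5, -0.6, 0.6]
finger_gap: 0.0859
```

>>> {"method": "servo_tool", "body": {"moves": [[0,0.6,-4.4,-0.143,-1],[0,1.2,-4.2,-0.143,-1],[0,1.8,-4.0,-0.143,-1],[0,2.4,-3.7,-0.143,-1],[0,2.9,-3.3,-0.143,-1],[0,3.3,-2.9,-0.143,-1],[0,3.7,-2.4,-0.143,-1],[0,4.0,-1.8,-0.143,-1],[0,4.3,-1.2,-0.143,-1],[0,4.4,-0.6,-0.143,-1]]}}

```text
clock: 3.95
tcp_pos: [0.4203, 0.2419, 0.2505]
orientation: [0.707, -0.002, 0.707, 0.002]
wrist_force: [0.4, -0.3, -0.4]
finger_gap: 0.0856
```

```bash
python3 - <<'E'
from h import *
st()
p=shot('wrist','w1')
for n,z in Z.items():
    print(n,[(np.round(r['location'],1),round(float(r['conf']),2),np.round(onz(p,r['location'],z),4)) for r in models.pinpoint(n,p)[:4]])
for n in ['mortar_mid','beaker_mid','dropper_mid']:
    for r in models.outline_of(n,p)[:3]:
        print(n,r['conf'],r['location'],cv2.boundingRect(r['pixels'].astype(np.uint8)))
E
```

```text
t 3.95 tcp [0.4203 0.2419 0.2505] az 90.35 xax [ 0.001  0.    -1.   ] F [ 0.4 -0.3 -0.4] gap 0.0856 q [ 0.36  0.13 -0.14  1.3  -0.    0.35]
mortar_mid [(array([340.7, 252.1]), 0.87, array([0.4872, 0.2614, 0.014 ]))]
beaker_mid [(array([419.1, 295.3]), 0.56, array([0.526, 0.338, 0.029]))]
dropper_mid [(array([245.7, 299.1]), 0.72, array([0.526 , 0.1706, 0.039 ])), (array([504.4, 332.1]), 0.71, array([0.5604, 0.4222, 0.039 ])), (array([459.2, 153.4]), 0.69, array([0.3873, 0.3586, 0.039 ]))]
die_mid []
pot_mid []
tray_floor []
base_seat []
drawer_knob [(array([331.5, 327.8]), 0.57, array([0.5536, 0.2526, 0.044 ]))]
drawer_floor []
beaker_mid 0.9 [422.6, 300.9] (396, 265, 58, 67)
beaker_mid 0.32 [341.0, 256.5] (308, 226, 65, 61)
dropper_mid 0.94 [504.4, 326.0] (477, 300, 58, 62)
dropper_mid 0.68 [21.1, 140.0] (0, 116, 52, 51)
dropper_mid 0.56 [460.8, 152.0] (423, 125, 75, 55)
```

View pics/w1.png

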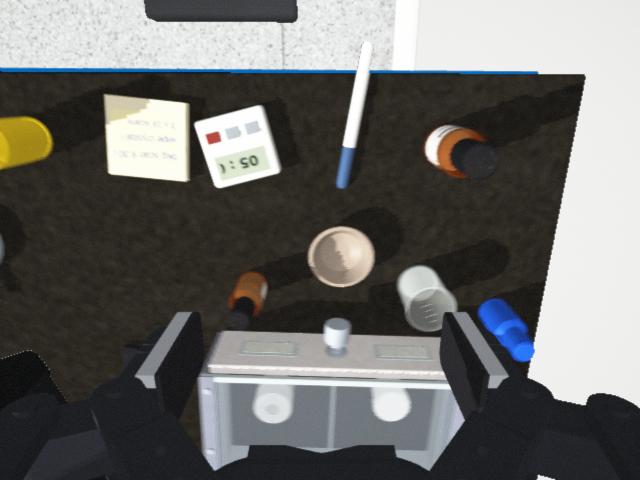

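```bash
python3 - <<'E'
import cv2
a=cv2.imread('pics/w1.png')[215:365,200:475]
cv2.imwrite('pics/c3.png',cv2.resize(a,(800,436),interpolation=2))
E
cat >> h.py <<'E'
def cylbox(p,x,y,parts):
    P=[]
    for r,z0,z1 in parts:
        for z in (z0,z1):
            for a in np.linspace(0,2*np.pi,60): P.append(proj(p,[x+r*np.cos(a),y+r*np.sin(a),z]))
    P=np.array(P); return np.array([*P.min(0),*P.max(0)])
from scipy.optimize import least_squares
def fitbox(p,box,parts,x0):
    r=least_squares(lambda v:cylbox(p,v[0],v[1],parts)-box,x0); return r.x,r.fun
MORT=[(.031,.028,.028),(.025,0,0)]; BEAK=[(.0225,0,.058)]
E
python3 - <<'E'
from h import *
p=optics.read_camera('wrist')
print(fitbox(p,np.array([308,226.5,374.5,287]),MORT,[.48,.26]))
print(fitbox(p,np.array([396.5,265.5,454.5,331.5]),BEAK,[.53,.33]))
E
```

```text
(array([0.48890656, 0.25876698]), array([ 0.56583045, -1.51410061, -0.56585057,  1.52914488]))
(array([0.52826358, 0.3394791 ]), array([-1.24935042, -1.57393044,  1.08608434,  1.5680929 ]))
```

View pics/c3.png

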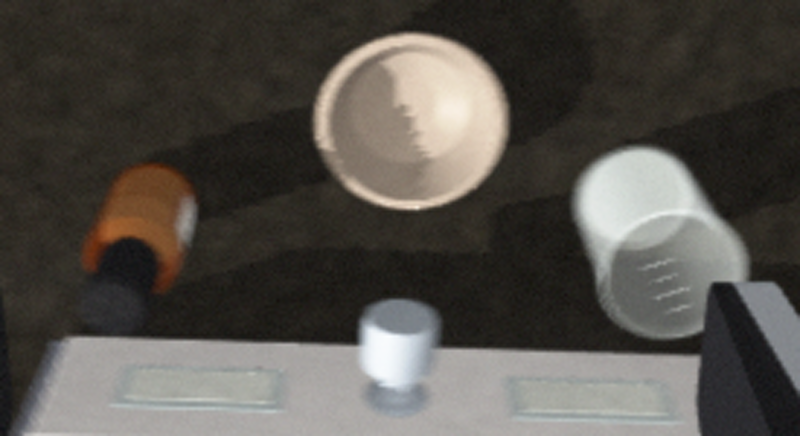

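```bash
python3 - <<'E'
from h import *
R,p=st()
rows(R,p,[.484,.258,.12],90,n=10)
E
```

```text
t 4.65 tcp [0.4205 0.2399 0.2504] az 90.01 xax [ 0. -0. -1.] F [-0.4 -0.2  0.8] gap 0.0852 q [ 0.35  0.13 -0.14  1.3  -0.    0.35]
[[1.3, 0.2, 0.6, 0.0, -1], [1.3, 0.2, 0.6, 0.0, -1], [1.3, 0.2, 0.6, 0.0, -1], [1.3, 0.2, 0.6, 0.0, -1], [1.3, 0.2, 0.7, 0.0, -1], [1.3, 0.2, 0.6, 0.0, -1], [1.3, 0.2, 0.7, 0.0, -1], [1.3, 0.1, 0.6, 0.0, -1], [1.3, 0.2, 0.7, 0.0, -1], [1.3, 0.1, 0.6, 0.0, -1]]
end [0.4836 0.2579 0.1204] 90.0
```

>>> {"method": "servo_tool", "body": {"moves": [[2.2,0.3,1.1,0,-1],[2.2,0.3,1.1,0,-1],[2.2,0.3,1.1,0,-1],[2.2,0.3,1.1,0,-1],[2.2,0.3,1.0,0,-1],[2.0,0.3,1.0,0,-1],[0,0,0,0,-1],[0,0,0,0,-1],[0,0,0,0,-1],[0,0,0,0,-1]]}}

```text
clock: 5.9
tcp_pos: [0.4846, 0.2585, 0.1212]
orientation: [0.708, -0.0, 0.707, 0.001]
wrist_force: [0.4, -0.1, 0.2]
finger_gap: 0.0856
```

```bash
python3 - <<'E'
from h import *
st()
p=shot('wrist','w2')
for n in ['mortar_mid','beaker_mid','dropper_mid','drawer_knob']:
    print(n,[(np.round(r['location'],1),round(float(r['conf']),2),np.round(onz(p,r['location'],Z[n]),4)) for r in models.pinpoint(n,p)[:4]])
    for r in models.outline_of(n,p)[:2]:
        print(n,r['conf'],r['location'],cv2.boundingRect(r['pixels'].astype(np.uint8)))
print(cylbox(p,.484,.258,MORT))
E
```

```text
t 5.9 tcp [0.4846 0.2585 0.1212] az 90.07 xax [ 0.001  0.    -1.   ] F [ 0.4 -0.1  0.2] gap 0.0856 q [ 0.34  0.32 -0.22  1.03 -0.    0.34]
mortar_mid [(array([323.8, 229.2]), 0.73, array([0.4859, 0.2603, 0.014 ])), (array([315.9, 351.4]), 0.33, array([0.5763, 0.255 , 0.014 ]))]
mortar_mid 0.97 [324.3, 234.4] (273, 188, 101, 96)
beaker_mid [(array([452.3, 296. ]), 0.56, array([0.5252, 0.3413, 0.029 ]))]
beaker_mid 0.97 [449.5, 294.1] (409, 251, 98, 96)
beaker_mid 0.18 [385.0, 428.5] (374, 429, 18, 3)
dropper_mid [(array([576.8, 347.6]), 0.95, array([0.5561, 0.42  , 0.039 ])), (array([526.3,  52.8]), 0.87, array([0.3849, 0.361 , 0.039 ])), (array([174.6, 306.5]), 0.81, array([0.5273, 0.1695, 0.039 ]))]
dropper_mid 0.98 [175.8, 300.2] (131, 260, 83, 90)
dropper_mid 0.92 [581.2, 351.0] (531, 302, 109, 99)
drawer_knob [(array([316.2, 352.7]), 0.81, array([0.5566, 0.2557, 0.044 ]))]
drawer_knob 0.92 [321.8, 390.5] (179, 332, 286, 102)
drawer_knob 0.23 [449.7, 295.1] (410, 251, 97, 96)
[268.42652747 182.55556448 371.73713315 280.44354133]
```

View pics/w2.png

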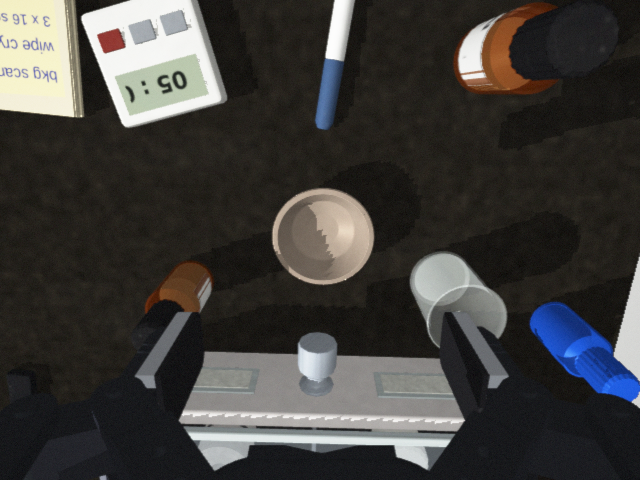

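```bash
python3 - <<'E'
from h import *
p=optics.read_camera('wrist')
b=lambda x,y,w,h:np.array([x,y,x+w,y+h],float)
print(fitbox(p,b(273,188,101,96),MORT,[.48,.26]))
print(fitbox(p,b(409,251,98,96),BEAK,[.53,.33]))
# dropper: body 30dia to 50, cap ~ 20 dia to 78
print(fitbox(p,b(131,260,83,90),[(.015,0,.05),(.011,.055,.078)],[.53,.17]))
print('tcp ground proj',proj(p,[.4846,.2585,.02]))
E
```

```text
(array([0.48622678, 0.25986818]), array([-1.16672522, -0.79087432,  1.16648657,  0.93302099]))
(array([0.52331391, 0.34067488]), array([-1.73602054, -6.03952301,  1.3943015 ,  5.78676975]))
(array([0.52266313, 0.17098507]), array([-1.86047579, -5.92331686,  2.51397026,  5.10201864]))
tcp ground proj [321.23046145 231.26958387]
```

>>> {"method": "servo_tool", "body": {"moves": [[2.0,0.1,0.1,0,-1],[2.0,0,0,0,-1],[2.0,0,0,0,-1],[2.0,0,0,0,-1],[2.0,0,0,0,-1],[1.0,0,0,0,-1],[0.5,0,0,0,-1],[0.4,0,0,0,-1],[0,0,0,0,-1],[0,0,0,0,-1]], "grip_force": 40}}

```text
clock: 7.65
tcp_pos: [0.4857, 0.2595, 0.0017]
orientation: [0.707, -0.0, 0.707, 0.0]
wrist_force: [0.3, 0.0, -1.0]
finger_gap: 0.0853
```

```bash
python3 - <<'E'
from h import *
st()
p=shot('wrist','w3');shot('side','s3')
E
python3 -c "
import cv2
a=cv2.imread('pics/w3.png');b=cv2.imread('pics/s3.png')
b=cv2.resize(b[230:390,130:370],(640,427));cv2.imwrite('pics/m3.png',cv2.resize(cv2.vconcat([a,b]),None,fx=.65,fy=.65))"
```

```text
t 7.65 tcp [0.4857 0.2595 0.0017] az 90.07 xax [ 0.001  0.    -1.   ] F [ 0.3  0.  -1. ] gap 0.0853 q [ 0.35  0.44 -0.37  0.76 -0.    0.34]
```

View pics/m3.png

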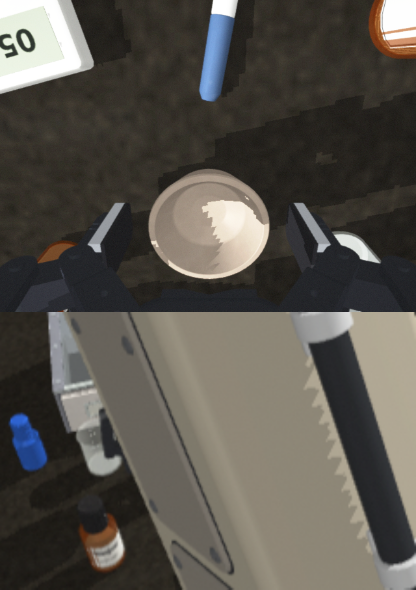

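>>> {"method": "servo_tool", "body": {"moves": [[0,0,0,0,0],[0,0,0,0,1],[0,0,0,0,1],[0,0,0,0,1],[0,0,0,0,1],[0,0,0,0,1],[0,0,0,0,1],[0,0,0,0,1],[-0.5,0,0,0,1],[-0.5,0,0,0,1]], "grip_force": 40}}

```text
clock: 9.0
tcp_pos: [0.485, 0.2593, 0.0112]
orientation: [0.707, -0.001, 0.707, 0.0]
wrist_force: [0.0, -0.7, -0.7]
finger_gap: 0.0586
```

```bash
python3 - <<'E'
from h import *
st()
p=shot('wrist','w4')
E
```

```text
t 9.0 tcp [0.485  0.2593 0.0112] az 90.07 xax [-0.001 -0.    -1.   ] F [ 0.  -0.7 -0.7] gap 0.0586 q [ 0.34  0.43 -0.36  0.78 -0.    0.34]
```

View pics/w4.png

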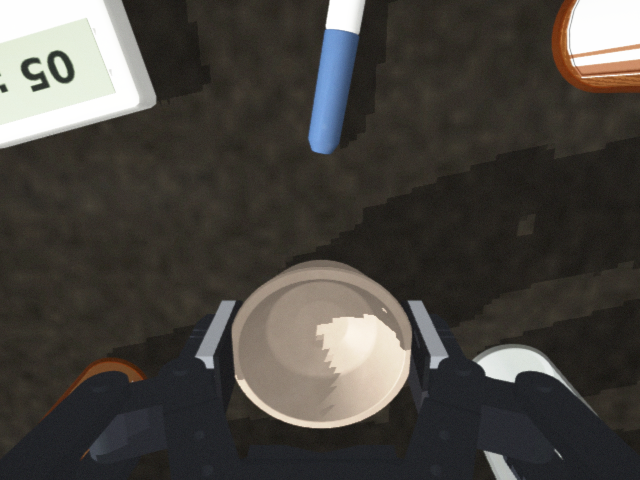

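>>> {"method": "servo_tool", "body": {"moves": [[-3,0,0,0,1],[-4,0,0,0,1],[-4,-1,0,0,1],[-1.5,-4,0,0,1],[0,-5,0,0,1],[0,-5,0,0,1],[0,-5,0,0,1],[0,-5,0,0,1],[0,-5,0,0,1],[0,-5,0,0,1]]}}

```text
clock: 10.3
tcp_pos: [0.4855, -0.0922, 0.1364]
orientation: [0.707, -0.0, 0.707, 0.0]
wrist_force: [0.0, -0.1, -1.7]
finger_gap: 0.0585
```

>>> {"method": "servo_tool", "body": {"moves": [[0,-5,0,0,1],[0,-5,0,0,1],[0,-5,0,0,1],[0,-5,0,0,1],[0,-4,0,0,1],[0,-3,0,0,1],[0,-2,0,0,1],[0,0,0,0,1],[0,0,0,0,1],[0,0,0,0,1]]}}

```text
clock: 11.55
tcp_pos: [0.4862, -0.3793, 0.1364]
orientation: [0.707, -0.001, 0.707, 0.001]
wrist_force: [-0.7, 0.2, -2.0]
finger_gap: 0.0585
```

```bash
python3 - <<'E'
from h import *
st()
p=shot('wrist','w5');t=optics.read_camera('top')
for n in ['tray_floor','base_seat']:
  for q in (p,t):
    print(n,[(np.round(r['location'],1),round(float(r['conf']),2),np.round(onz(q,r['location'],Z[n]),4)) for r in models.pinpoint(n,q)[:4]])
E
```

```text
t 11.55 tcp [ 0.4862 -0.3793  0.1364] az 90.15 xax [-0.  0. -1.] F [-0.7  0.2 -2. ] gap 0.0585 q [-0.79  0.43 -0.01  1.13  0.   -0.8 ]
tray_floor [(array([330.6, 236.8]), 0.87, array([ 0.5019, -0.3725,  0.002 ]))]
tray_floor [(array([471.8, 272.3]), 0.66, array([ 0.4977, -0.3822,  0.002 ])), (array([208.6, 267.9]), 0.22, array([0.5269, 0.3505, 0.002 ]))]
base_seat []
base_seat [(array([378.2, 284.5]), 0.73, array([ 0.4698, -0.1196,  0.01  ]))]
```

View pics/w5.png

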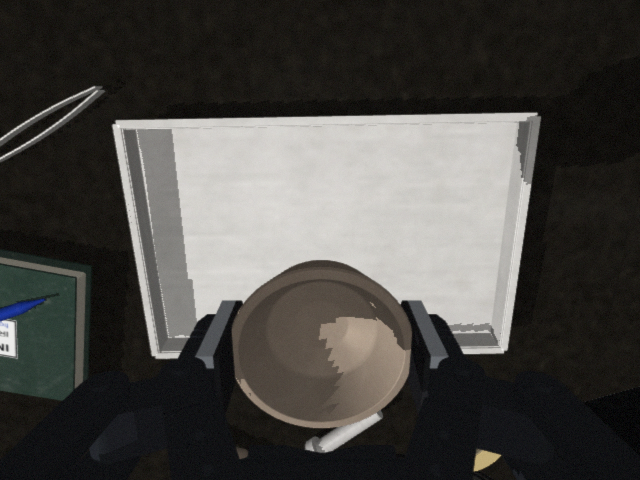

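```bash
python3 - <<'E'
from h import *
p=optics.read_camera('wrist')
P=[onz(p,uv,.021) for uv in [(116,123),(538,115),(505,352),(155,357)]]
print(np.round(P,4),np.mean(P,0))
t=optics.read_camera('top')
cv2.imwrite('pics/t6.png',cv2.resize(t['pixels'][225:325,410:540],(780,600),interpolation=2))
E
```

```text
[[ 0.423  -0.5042  0.021 ]
 [ 0.4179 -0.2502  0.021 ]
 [ 0.5837 -0.2465  0.021 ]
 [ 0.5885 -0.5014  0.021 ]] [ 0.50327782 -0.37557764  0.021     ]
```

View pics/t6.png

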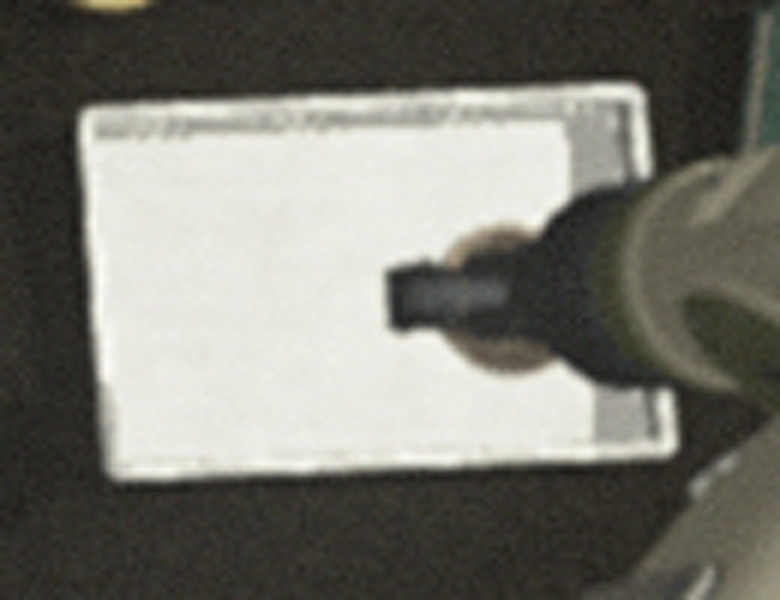

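>>> {"method": "servo_tool", "body": {"moves": [[2,0.1,0.6,0,1],[2,0.1,0.6,0,1],[2,0,0.5,0,1],[2,0,0,0,1],[2,0,0,0,1],[1.5,0,0,0,1],[1.0,0,0,0,1],[0.5,0,0,0,1],[0.2,0,0,0,1],[0,0,0,0,1]]}}

```text
clock: 13.2
tcp_pos: [0.5034, -0.3788, 0.0047]
orientation: [0.707, -0.001, 0.707, 0.0]
wrist_force: [-0.1, 0.1, -1.5]
finger_gap: 0.0584
```

```bash
python3 - <<'E'
from h import *
st()
p=shot('wrist','w7')
E
```

```text
t 13.2 tcp [ 0.5034 -0.3788  0.0047] az 90.07 xax [ 0.001 -0.001 -1.   ] F [-0.1  0.1 -1.5] gap 0.0584 q [-0.77  0.57 -0.15  0.86 -0.   -0.77]
```

View pics/w7.png

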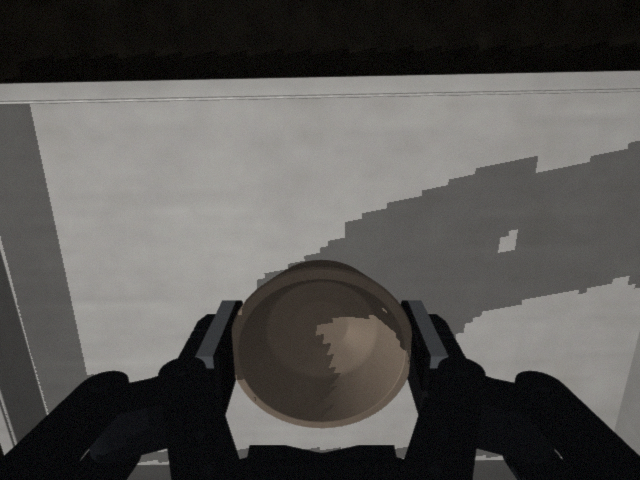

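>>> {"method": "servo_tool", "body": {"moves": [[0.1,0,0,0,1],[0,0,0,0,0],[0,0,0,0,-1],[0,0,0,0,-1],[0,0,0,0,-1],[0,0,0,0,-1],[-1,0,0,0,-1],[-3,0,0,0,-1],[-5,0,0,0,-1],[-5,3,0,0,-1]]}}

```text
clock: 14.5
tcp_pos: [0.5032, -0.35, 0.1453]
orientation: [0.707, -0.0, 0.707, -0.001]
wrist_force: [0.5, -0.1, 0.3]
finger_gap: 0.0854
```

```bash
python3 - <<'E'
from h import *
R,P=st()
p=shot('wrist','w8'); t=shot('top','t8')
for n in ['mortar_mid']:
    for r in models.outline_of(n,p)[:2]:
        print(n,r['conf'],r['location'],cv2.boundingRect(r['pixels'].astype(np.uint8)))
rows(R,P,[.5,.34,.15],90,n=16)
E
```

```text
t 14.5 tcp [ 0.5032 -0.35    0.1453] az 89.93 xax [ 0.001 -0.001 -1.   ] F [ 0.5 -0.1  0.3] gap 0.0854 q [-0.74  0.42 -0.01  1.14 -0.   -0.74]
mortar_mid 0.59 [278.8, 222.2] (231, 180, 94, 90)
[[-0.0, 4.3, -0.0, -0.0001, -1], [-0.0, 4.3, -0.0, -0.0001, -1], [-0.0, 4.3, -0.0, -0.0001, -1], [-0.0, 4.3, -0.0, -0.0001, -1], [-0.0, 4.3, -0.0, -0.0001, -1], [-0.1, 4.3, -0.0, -0.0001, -1], [-0.0, 4.3, -0.0, -0.0001, -1], [-0.1, 4.3, -0.0, -0.0001, -1], [-0.0, 4.3, -0.0, -0.0001, -1], [-0.1, 4.3, -0.1, -0.0001, -1], [-0.0, 4.3, -0.0, -0.0001, -1], [-0.1, 4.3, -0.1, -0.0001, -1], [-0.0, 4.4, -0.0, -0.0001, -1], [-0.1, 4.3, -0.1, -0.0001, -1], [-0.0, 4.4, -0.0, -0.0001, -1], [-0.1, 4.3, -0.1, -0.0001, -1]]
end [0.4996 0.34   0.1503] 90.0
```

View pics/w8.png

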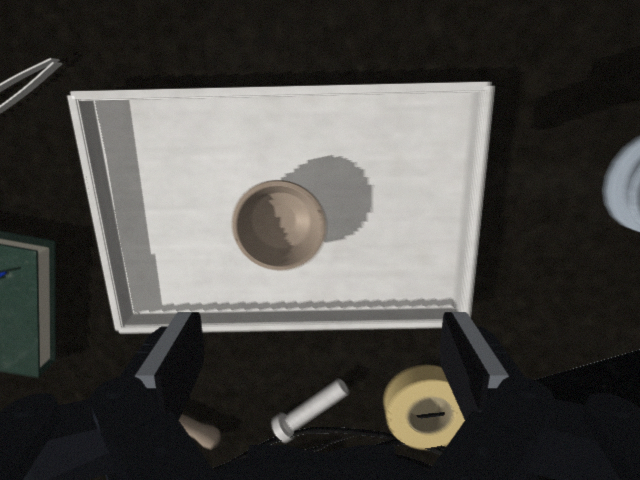

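>>> {"method": "servo_tool", "body": {"moves": [[0,5,0,0,-1],[0,5,0,0,-1],[0,5,0,0,-1],[0,5,0,0,-1],[0,5,0,0,-1],[0,5,0,0,-1],[0,5,0,0,-1],[0,5,0,0,-1],[0,5,0,0,-1],[0,5,0,0,-1]]}}

```text
clock: 15.9
tcp_pos: [0.502, 0.1527, 0.1425]
orientation: [0.707, -0.0, 0.707, 0.0]
wrist_force: [-0.2, -0.1, 0.4]
finger_gap: 0.0856
```

>>> {"method": "servo_tool", "body": {"moves": [[0,5,0.4,0,-1],[0,5,0.4,0,-1],[0,5,0.4,0,-1],[0,3,0.4,0,-1],[1,0.7,0.4,0,-1],[1,0,0.3,0,-1],[0,0,0,0,-1],[0,0,0,0,-1],[0,0,0,0,-1],[0,0,0,0,-1]]}}

```text
clock: 17.15
tcp_pos: [0.5255, 0.3382, 0.1238]
orientation: [0.707, -0.0, 0.707, 0.0]
wrist_force: [-0.3, 0.9, 0.2]
finger_gap: 0.0852
```

```bash
python3 - <<'E'
from h import *
R,P=st()
p=shot('wrist','w9')
for n in ['beaker_mid','drawer_knob']:
    print(n,[(np.round(r['location'],1),round(float(r['conf']),2),np.round(onz(p,r['location'],Z[n]),4)) for r in models.pinpoint(n,p)[:4]])
    for r in models.outline_of(n,p)[:2]:
        b=cv2.boundingRect(r['pixels'].astype(np.uint8));print(n,r['conf'],r['location'],b)
        if n[0]=='b': print(fitbox(p,np.array([b[0],b[1],b[0]+b[2],b[1]+b[3]]),BEAK,[.53,.33]))
E
```

```text
t 17.15 tcp [0.5255 0.3382 0.1238] az 90.04 xax [ 0.001  0.    -1.   ] F [-0.3  0.9  0.2] gap 0.0852 q [ 0.44  0.46 -0.01  1.1  -0.    0.44]
beaker_mid [(array([323.2, 238. ]), 0.83, array([0.5284, 0.3395, 0.029 ]))]
beaker_mid 0.77 [324.1, 245.4] (284, 191, 84, 99)
(array([0.52728179, 0.34093491]), array([ 0.29941186, -1.57862581, -0.29944019,  1.43627348]))
drawer_knob [(array([182.8, 290.9]), 0.64, array([0.5565, 0.2561, 0.044 ]))]
drawer_knob 0.84 [202.7, 330.0] (0, 272, 384, 100)
```

View pics/w9.png

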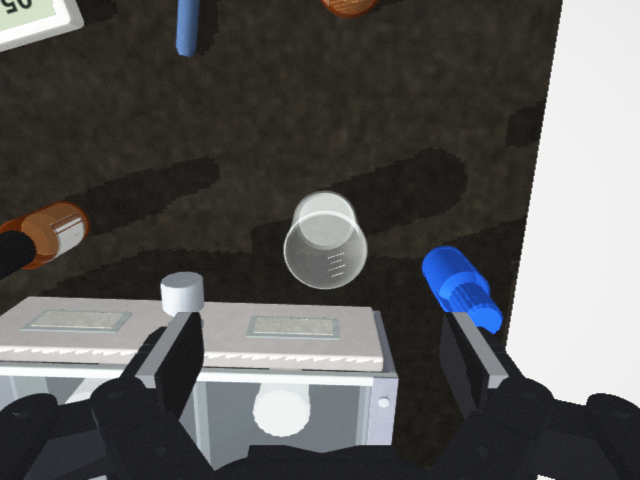

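>>> {"method": "servo_tool", "body": {"moves": [[2,0.2,0.2,0,-1],[3,0,0,0,-1],[3,0,0,0,-1],[1.5,0,0,0,-1],[1.0,0,0,0,-1],[0,0,0,0,-0.5],[0,0,0,0,0.2],[0,0,0,0,1],[0,0,0,0,1],[0,0,0,0,1]], "grip_force": 25}}

```text
clock: 18.65
tcp_pos: [0.5281, 0.3407, 0.0195]
orientation: [0.708, -0.0, 0.706, 0.001]
wrist_force: [-0.5, -1.5, 5.7]
finger_gap: 0.0442
```

```bash
python3 - <<'E'
from h import *
R,P=st()
p=shot('wrist','w10')
R2,P2=rows(R,P,[.4275,.34-.31,.14],55,n=10,c=1)
rows(R2,P2,[.4995,-.291,.14],0,n=10,c=1)
E
```

```text
t 18.65 tcp [0.5281 0.3407 0.0195] az 90.07 xax [ 0.002  0.001 -1.   ] F [-0.5 -1.5  5.7] gap 0.0442 q [ 0.45  0.55 -0.14  0.88 -0.    0.44]
[[-1.2, -3.1, -1.0, 0.0612, 1], [-1.2, -3.2, -0.8, 0.0612, 1], [-1.2, -3.2, -0.6, 0.0612, 1], [-1.2, -3.2, -0.4, 0.0612, 1], [-1.2, -3.3, -0.2, 0.0612, 1], [-1.2, -3.3, -0.0, 0.0612, 1], [-1.2, -3.2, 0.1, 0.0612, 1], [-1.2, -3.2, 0.4, 0.0612, 1], [-1.2, -3.2, 0.5, 0.0612, 1], [-1.3, -3.2, 0.8, 0.0612, 1]]
end [0.428  0.0303 0.1401] 55.0
[[0.0, -2.2, 2.4, 0.096, 1], [0.0, -2.0, 2.6, 0.096, 1], [0.0, -1.7, 2.8, 0.096, 1], [0.0, -1.4, 3.0, 0.096, 1], [0.0, -1.2, 3.1, 0.096, 1], [0.0, -0.8, 3.2, 0.096, 1], [0.0, -0.5, 3.2, 0.096, 1], [0.0, -0.3, 3.3, 0.096, 1], [0.0, 0.1, 3.3, 0.096, 1], [0.0, 0.4, 3.3, 0.096, 1]]
end [ 0.4995 -0.2911  0.14  ] -0.0
```

View pics/w10.png

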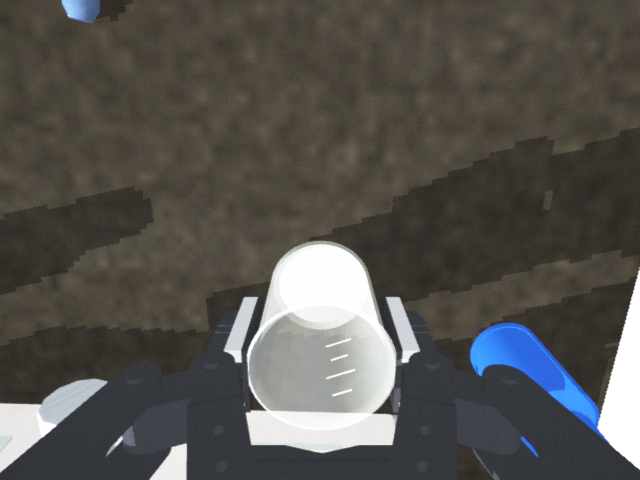

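```bash
python3 - <<'E'
from h import *
R,P=st()
P=P+[0,0,.12]
R2,P2=rows(R,P,[.4275,.03,.14],55,n=7,c=1)
rows(R2,P2,[.501,-.291,.14],0,n=9,c=1)
E
```

```text
t 18.7 tcp [0.5281 0.3407 0.0194] az 90.06 xax [ 0.002  0.001 -1.   ] F [-0.4 -1.4  5.6] gap 0.044 q [ 0.45  0.55 -0.14  0.88 -0.    0.44]
[[-0.0, -4.4, -1.4, 0.0874, 1], [-0.0, -4.6, -1.1, 0.0874, 1], [-0.0, -4.6, -0.6, 0.0874, 1], [-0.0, -4.7, -0.3, 0.0874, 1], [-0.0, -4.7, 0.2, 0.0874, 1], [-0.0, -4.6, 0.6, 0.0874, 1], [-0.1, -4.5, 0.9, 0.0874, 1]]
end [0.4275 0.0304 0.14  ] 55.0
[[-0.0, -2.5, 2.7, 0.1067, 1], [-0.0, -2.1, 3.0, 0.1067, 1], [-0.0, -1.8, 3.2, 0.1067, 1], [-0.0, -1.5, 3.3, 0.1067, 1], [-0.0, -1.1, 3.5, 0.1067, 1], [-0.0, -0.7, 3.6, 0.1067, 1], [-0.0, -0.4, 3.6, 0.1067, 1], [-0.0, 0.0, 3.7, 0.1067, 1], [-0.0, 0.5, 3.6, 0.1067, 1]]
end [ 0.5012 -0.2905  0.14  ] -0.0
```

>>> {"method": "servo_tool", "body": {"moves": [[-3,0,0,0,1],[-4,0,0,0,1],[-5,0,0,0,1],[0,-4.4,-1.4,0.087,1],[0,-4.6,-1.1,0.087,1],[0,-4.6,-0.6,0.087,1],[0,-4.7,-0.3,0.087,1],[0,-4.7,0.2,0.087,1],[0,-4.6,0.6,0.087,1],[0,-4.5,0.9,0.087,1]]}}

```text
clock: 19.95
tcp_pos: [0.4264, 0.0287, 0.1383]
orientation: [0.675, 0.212, 0.674, -0.212]
wrist_force: [1.1, -0.0, -0.3]
finger_gap: 0.044
```

>>> {"method": "servo_tool", "body": {"moves": [[0,-2.5,2.7,0.107,1],[0,-2.1,3.0,0.107,1],[0,-1.8,3.2,0.107,1],[0,-1.5,3.3,0.107,1],[0,-1.1,3.5,0.107,1],[0,-0.7,3.6,0.107,1],[0,-0.4,3.6,0.107,1],[0,0,3.7,0.107,1],[0,0.5,3.6,0.107,1],[0,0,0,0,1]]}}

```text
clock: 21.2
tcp_pos: [0.5018, -0.2933, 0.1379]
orientation: [-0.5, -0.501, -0.499, 0.501]
wrist_force: [-0.5, 0.1, -0.4]
finger_gap: 0.0435
```

```bash
python3 - <<'E'
from h import *
R,P=st()
p=shot('wrist','w11')
rows(R,P,[.5015,-.291,.0225],0,n=10,c=1)
E
```

```text
t 21.2 tcp [ 0.5018 -0.2933  0.1379] az -0.17 xax [ 0.001 -0.001 -1.   ] F [-0.5  0.1 -0.4] gap 0.0435 q [-0.67  0.37 -0.11  1.09 -0.    0.91]
[[1.2, -0.0, -0.0, -0.0003, 1], [1.1, -0.0, -0.0, -0.0003, 1], [1.2, -0.0, -0.0, -0.0003, 1], [1.1, -0.0, -0.0, -0.0003, 1], [1.2, -0.0, -0.0, -0.0003, 1], [1.1, -0.0, -0.0, -0.0003, 1], [1.2, -0.0, -0.1, -0.0003, 1], [1.1, -0.0, -0.0, -0.0003, 1], [1.2, -0.0, -0.1, -0.0003, 1], [1.1, -0.0, -0.0, -0.0003, 1]]
end [ 0.5019 -0.2913  0.0229] -0.0
```

View pics/w11.png

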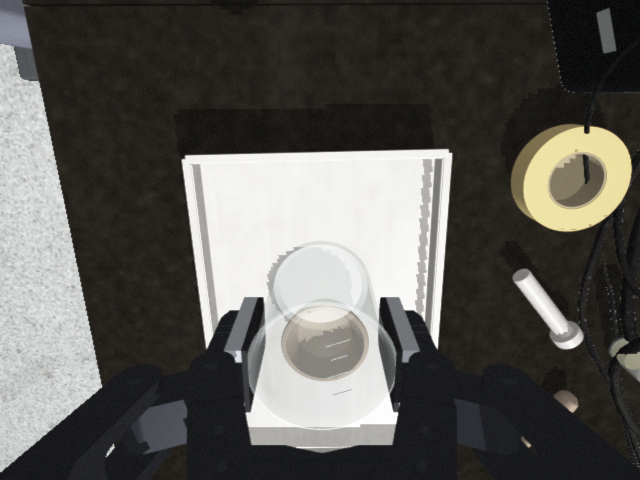

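>>> {"method": "servo_tool", "body": {"moves": [[3,0,0,0,1],[3,0,-0.1,0,1],[2.5,0,-0.1,0,1],[1.5,0,0,0,1],[1,0,0,0,1],[0.5,0,0,0,1],[0,0,0,0,1],[0,0,0,0,0.2],[0,0,0,0,-0.5],[0,0,0,0,-1]]}}

```text
clock: 22.5
tcp_pos: [0.5016, -0.2891, 0.0237]
orientation: [0.5, 0.5, 0.5, -0.5]
wrist_force: [0.1, 0.5, -0.6]
finger_gap: 0.0781
```

```bash
python3 - <<'E'
from h import *
R,P=st()
p=shot('wrist','w12')
P=P+[0,0,.125]
R2,P2=rows(R,P,[.5,.0,.15],45,n=6,c=-1)
rows(R2,P2,[.52,.171,.13],90,n=8,c=-1)
E
```

```text
t 22.5 tcp [ 0.5016 -0.2891  0.0237] az -0.01 xax [ 0.001 -0.001 -1.   ] F [ 0.1  0.5 -0.6] gap 0.0781 q [-0.66  0.46 -0.27  0.84 -0.    0.91]
[[-0.0, -0.0, -4.8, -0.1309, -1], [-0.0, 0.6, -4.8, -0.1309, -1], [-0.0, 1.2, -4.7, -0.1309, -1], [-0.0, 1.8, -4.4, -0.1309, -1], [-0.1, 2.4, -4.2, -0.1309, -1], [-0.0, 2.9, -3.8, -0.1309, -1]]
end [ 5.001e-01 -5.000e-04  1.495e-01] 45.0
[[0.2, 1.7, -1.3, -0.0982, -1], [0.2, 1.8, -1.2, -0.0982, -1], [0.3, 1.9, -1.0, -0.0982, -1], [0.2, 2.0, -0.8, -0.0982, -1], [0.3, 2.1, -0.6, -0.0982, -1], [0.2, 2.1, -0.4, -0.0982, -1], [0.3, 2.2, -0.1, -0.0982, -1], [0.2, 2.1, 0.0, -0.0982, -1]]
end [0.5199 0.1706 0.1304] 90.0
```

View pics/w12.png

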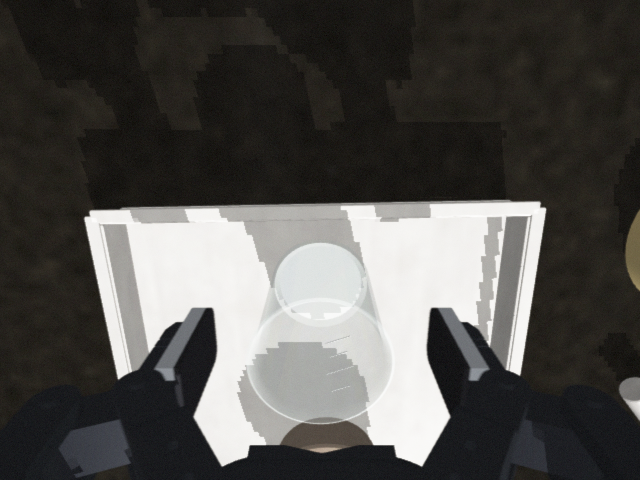

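>>> {"method": "servo_tool", "body": {"moves": [[-2,0,0,0,-1],[-5,0,0,0,-1],[-5.5,0,0,0,-1],[0,0,-4.8,-0.13,-1],[0,0.6,-4.8,-0.13,-1],[0,1.2,-4.7,-0.13,-1],[0,1.8,-4.4,-0.13,-1],[-0.1,2.4,-4.2,-0.13,-1],[0,2.9,-3.8,-0.13,-1],[0,0,0,0,-1]]}}

```text
clock: 23.8
tcp_pos: [0.5001, 0.0025, 0.1495]
orientation: [0.653, 0.271, 0.653, -0.271]
wrist_force: [0.8, -0.3, -1.4]
finger_gap: 0.0851
```

>>> {"method": "servo_tool", "body": {"moves": [[0.2,1.7,-1.3,-0.098,-1],[0.2,1.8,-1.2,-0.098,-1],[0.3,1.9,-1.0,-0.098,-1],[0.2,2.0,-0.8,-0.098,-1],[0.3,2.1,-0.6,-0.098,-1],[0.2,2.1,-0.4,-0.098,-1],[0.3,2.2,-0.1,-0.098,-1],[0.2,2.1,0,-0.1,-1],[0,0,0,0,-1],[0,0,0,0,-1]]}}

```text
clock: 25.05
tcp_pos: [0.5215, 0.1698, 0.1302]
orientation: [0.707, 0.002, 0.707, -0.003]
wrist_force: [0.1, -0.1, -0.7]
finger_gap: 0.0856
```

```bash
python3 - <<'E'
from h import *
R,P=st()
p=shot('wrist','w13');t=shot('top','t13')
D=[(.015,0,.05),(.0105,.055,.078)]
for n in ['dropper_mid','drawer_knob']:
    print(n,[(np.round(r['location'],1),round(float(r['conf']),2),np.round(onz(p,r['location'],Z[n]),4)) for r in models.pinpoint(n,p)[:4]])
    for r in models.outline_of(n,p)[:2]:
        b=cv2.boundingRect(r['pixels'].astype(np.uint8));print(n,r['conf'],r['location'],b)
        if n=='dropper_mid': print(fitbox(p,np.array([b[0],b[1],b[0]+b[2],b[1]+b[3]]),D,[.53,.17]))
print([(r['conf'],r['location']) for r in models.outline_of('beaker_mid',t)[:2]])
E
```

```text
t 25.05 tcp [0.5215 0.1698 0.1302] az 89.58 xax [-0.    -0.001 -1.   ] F [ 0.1 -0.1 -0.7] gap 0.0856 q [ 0.17  0.31 -0.21  1.05 -0.    0.18]
dropper_mid [(array([321.9, 246.4]), 0.98, array([0.5284, 0.1702, 0.039 ]))]
dropper_mid 0.69 [631.5, 10.6] (609, 0, 31, 26)
(array([0.40902286, 0.31499963]), array([-72.13120371, -18.11448876,  50.20162179,  36.26887963]))
dropper_mid 0.64 [321.5, 244.0] (296, 205, 51, 81)
(array([0.52629738, 0.16999729]), array([-0.58220566, -2.20410687,  0.5814985 ,  1.8314994 ]))
drawer_knob [(array([461.9, 293.3]), 0.6, array([0.5577, 0.2557, 0.044 ]))]
drawer_knob 0.8 [436.5, 328.2] (266, 273, 374, 95)
[(0.81, [442.9, 271.8]), (0.59, [275.5, 247.9])]
```

View pics/w13.png

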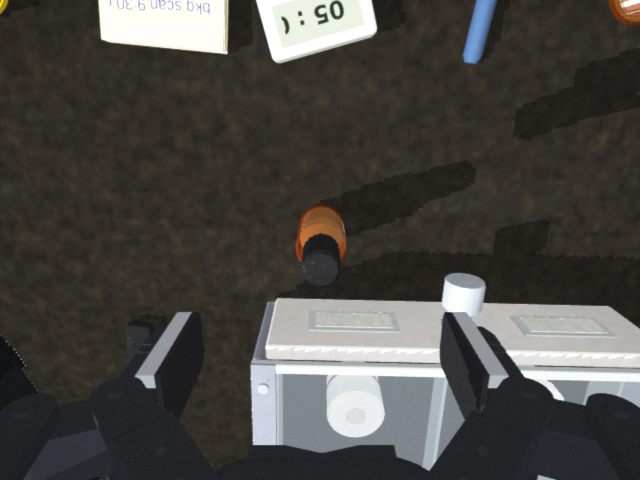

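>>> {"method": "servo_tool", "body": {"moves": [[1,0,0.3,0,-1],[3,0,0.2,0,-1],[3,0,0,0,-1],[2.2,0,0,0,-1],[1.2,0,0,0,-1],[0.8,0,0,0,-0.5],[0,0,0,0,0.2],[0,0,0,0,1],[0,0,0,0,1],[0,0,0,0,1]], "grip_force": 30}}

```text
clock: 26.65
tcp_pos: [0.5271, 0.1708, 0.0191]
orientation: [0.708, 0.002, 0.706, -0.002]
wrist_force: [-0.2, 1.0, 3.3]
finger_gap: 0.0294
```

```bash
python3 - <<'E'
from h import *
R,P=st()
p=shot('wrist','w14')
P=P+[0,0,.12]
R2,P2=rows(R,P,[.45,-.1,.14],45,n=7,c=1)
rows(R2,P2,[.504,-.461,.14],0,n=9,c=1)
E
```

```text
t 26.65 tcp [0.5271 0.1708 0.0191] az 89.72 xax [ 0.002  0.    -1.   ] F [-0.2  1.   3.3] gap 0.0294 q [ 0.17  0.43 -0.34  0.8  -0.    0.17]
[[-0.0, -3.9, -1.1, 0.1115, 1], [-0.0, -4.0, -0.6, 0.1115, 1], [-0.0, -4.0, -0.2, 0.1115, 1], [-0.0, -4.0, 0.2, 0.1115, 1], [-0.0, -4.0, 0.7, 0.1115, 1], [-0.1, -3.8, 1.1, 0.1115, 1], [-0.0, -3.7, 1.6, 0.1115, 1]]
end [ 0.4502 -0.1     0.1399] 45.0
[[-0.0, -2.4, 3.3, 0.0873, 1], [-0.0, -2.1, 3.5, 0.0873, 1], [-0.0, -1.8, 3.6, 0.0873, 1], [-0.0, -1.5, 3.8, 0.0873, 1], [-0.0, -1.2, 3.9, 0.0873, 1], [-0.0, -0.8, 4.0, 0.0873, 1], [-0.0, -0.5, 4.0, 0.0873, 1], [-0.0, -0.1, 4.0, 0.0873, 1], [-0.0, 0.2, 4.0, 0.0873, 1]]
end [ 0.5037 -0.4608  0.14  ] -0.0
```

View pics/w14.png

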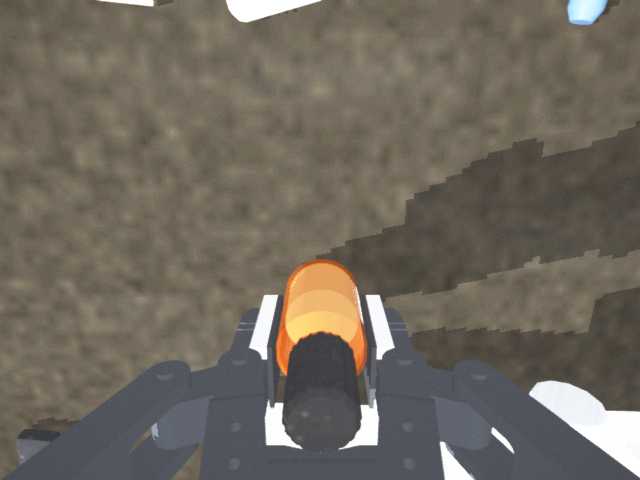

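>>> {"method": "servo_tool", "body": {"moves": [[-3,0,0,0,1],[-4,0,0,0,1],[-5,0,0,0,1],[0,-3.9,-1.1,0.111,1],[0,-4.0,-0.6,0.111,1],[0,-4.0,-0.2,0.111,1],[0,-4.0,0.2,0.111,1],[0,-4.0,0.7,0.111,1],[0,-3.8,1.1,0.111,1],[0,-3.7,1.6,0.111,1]]}}

```text
clock: 27.95
tcp_pos: [0.4492, -0.1013, 0.1383]
orientation: [0.653, 0.271, 0.653, -0.271]
wrist_force: [0.5, -0.2, -0.6]
finger_gap: 0.0293
```

>>> {"method": "servo_tool", "body": {"moves": [[0,-2.4,3.3,0.087,1],[0,-2.1,3.5,0.087,1],[0,-1.8,3.6,0.087,1],[0,-1.5,3.8,0.087,1],[0,-1.2,3.9,0.087,1],[0,-0.8,4.0,0.087,1],[0,-0.5,4.0,0.087,1],[0,-0.1,4.0,0.087,1],[0,0.2,4.0,0.088,1],[0,0,0,0,1]]}}

```text
clock: 29.2
tcp_pos: [0.5046, -0.4634, 0.1371]
orientation: [0.501, 0.499, 0.5, -0.5]
wrist_force: [-0.3, 0.0, -0.1]
finger_gap: 0.0295
```

```bash
python3 - <<'E'
from h import *
R,P=st()
p=shot('wrist','w15')
rows(R,P,[.5045,-.462,.0215],0,n=1,c=1)
E
```

```text
t 29.2 tcp [ 0.5046 -0.4634  0.1371] az 0.11 xax [-0. -0. -1.] F [-0.3  0.  -0.1] gap 0.0295 q [-0.86  0.57  0.2   1.21 -0.    0.71]
[[11.6, -0.0, -0.1, 0.002, 1]]
end [ 0.5045 -0.4624  0.0211] 0.0
```

View pics/w15.png

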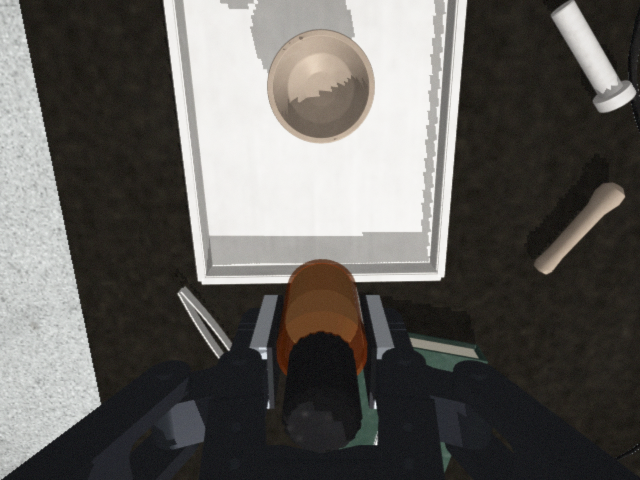

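>>> {"method": "servo_tool", "body": {"moves": [[3,0,0,0,1],[3,0,-0.1,0,1],[2.5,0,0,0,1],[1.5,0,0,0,1],[1,0,0,0,1],[0.5,0,0,0,1],[0,0,0,0,1],[0,0,0,0,0.4],[0,0,0,0,-0.2],[0,0,0,0,-1]]}}

```text
clock: 30.5
tcp_pos: [0.5051, -0.46, 0.0238]
orientation: [0.502, 0.499, 0.501, -0.499]
wrist_force: [0.8, 0.0, 0.2]
finger_gap: 0.0644
```

```bash
python3 - <<'E'
from h import *
R,P=st()
p=shot('wrist','w16')
P=P+[0,0,.125]
R2,P2=rows(R,P,[.48,-.1,.18],35,n=7,c=-1)
rows(R2,P2,[.54,.2555,.15],90,n=8,c=-1)
E
```

```text
t 30.5 tcp [ 0.5051 -0.46    0.0238] az 0.28 xax [ 0.001 -0.001 -1.   ] F [0.8 0.  0.2] gap 0.0644 q [-0.86  0.64  0.04  0.97 -0.    0.71]
[[-0.4, -0.3, -5.1, -0.0866, -1], [-0.5, 0.1, -5.2, -0.0866, -1], [-0.4, 0.6, -5.1, -0.0866, -1], [-0.5, 1.0, -5.1, -0.0866, -1], [-0.4, 1.4, -4.9, -0.0866, -1], [-0.5, 1.8, -4.8, -0.0866, -1], [-0.4, 2.3, -4.7, -0.0866, -1]]
end [ 0.4799 -0.0999  0.1795] 35.0
[[0.4, 3.2, -3.2, -0.12, -1], [0.4, 3.5, -2.8, -0.12, -1], [0.4, 3.8, -2.4, -0.12, -1], [0.3, 4.1, -1.9, -0.12, -1], [0.4, 4.3, -1.4, -0.12, -1], [0.3, 4.4, -0.8, -0.12, -1], [0.4, 4.5, -0.3, -0.12, -1], [0.3, 4.5, 0.2, -0.12, -1]]
end [0.5402 0.2553 0.1503] 90.0
```

View pics/w16.png

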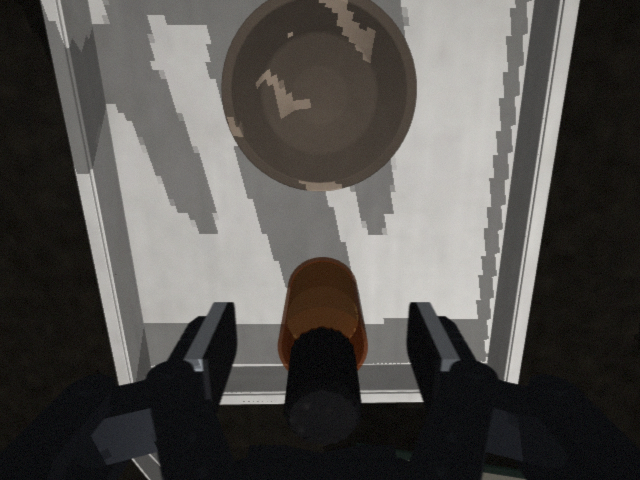

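>>> {"method": "servo_tool", "body": {"moves": [[-2,0,0,0,-1],[-5,0,0,0,-1],[-5.5,0,0,0,-1],[-0.4,-0.3,-5.1,-0.087,-1],[-0.5,0.1,-5.2,-0.087,-1],[-0.4,0.6,-5.1,-0.087,-1],[-0.5,1.0,-5.1,-0.087,-1],[-0.4,1.4,-4.9,-0.087,-1],[-0.5,1.8,-4.8,-0.087,-1],[-0.4,2.3,-4.7,-0.087,-1]]}}

```text
clock: 31.8
tcp_pos: [0.4791, -0.0982, 0.1799]
orientation: [0.629, 0.325, 0.628, -0.325]
wrist_force: [0.9, 0.1, -0.4]
finger_gap: 0.0855
```

>>> {"method": "servo_tool", "body": {"moves": [[0.4,3.2,-3.2,-0.12,-1],[0.4,3.5,-2.8,-0.12,-1],[0.4,3.8,-2.4,-0.12,-1],[0.3,4.1,-1.9,-0.12,-1],[0.4,4.3,-1.4,-0.12,-1],[0.3,4.4,-0.8,-0.12,-1],[0.4,4.5,-0.3,-0.12,-1],[0.3,4.5,0.2,-0.12,-1],[0,0,0,0,-1],[0,0,0,0,-1]]}}

```text
clock: 33.05
tcp_pos: [0.5381, 0.2555, 0.1501]
orientation: [0.707, -0.001, 0.707, 0.001]
wrist_force: [0.0, 1.2, 0.0]
finger_gap: 0.0855
```

```bash
python3 - <<'E'
from h import *
R,P=st()
p=shot('wrist','w17');t=shot('top','t17')
for n in ['drawer_knob']:
  for q in (p,t):
    print(n,[(np.round(r['location'],1),round(float(r['conf']),2),np.round(onz(q,r['location'],Z[n]),4)) for r in models.pinpoint(n,q)[:4]])
E
```

```text
t 33.05 tcp [0.5381 0.2555 0.1501] az 90.16 xax [-0.    -0.001 -1.   ] F [0.  1.2 0. ] gap 0.0855 q [ 0.31  0.39 -0.05  1.14 -0.    0.31]
drawer_knob [(array([322.9, 251.5]), 0.69, array([0.554 , 0.2566, 0.044 ]))]
drawer_knob [(array([242. , 255.7]), 0.8, array([0.5551, 0.2495, 0.044 ]))]
```

View pics/w17.png

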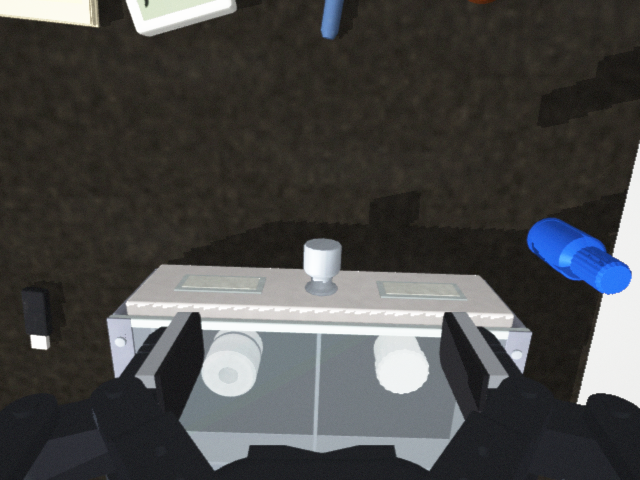

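```bash
python3 - <<'E'
from h import *
p=optics.read_camera('wrist')
cv2.imwrite('pics/c17.png',cv2.resize(p['pixels'][225:345,240:400],(800,600),interpolation=2))
for uv,z in [((322,247),.044),((322,306),.07),((322,301),.07),((318,270),.005),((163,266),.005),((476,276),.005)]: print(uv,z,onz(p,uv,z).round(4))
for x in (.551,.56,.569,.583): print(x,proj(p,[x,.256,.044]).round(1),proj(p,[x,.256,.07]).round(1))
E
```

```text
(322, 247) 0.044 [0.5516 0.2552 0.044 ]
(322, 306) 0.07 [0.5798 0.2552 0.07  ]
(322, 301) 0.07 [0.5765 0.2552 0.07  ]
(318, 270) 0.005 [0.5847 0.2523 0.005 ]
(163, 266) 0.005 [0.5816 0.1354 0.005 ]
(476, 276) 0.005 [0.5895 0.3723 0.005 ]
0.551 [323.3 246.2] [323.4 261.8]
0.56 [323.2 259.2] [323.4 275.9]
0.569 [323.2 272. ] [323.3 289.7]
0.583 [323.1 291.3] [323.3 310.6]
```

View pics/c17.png

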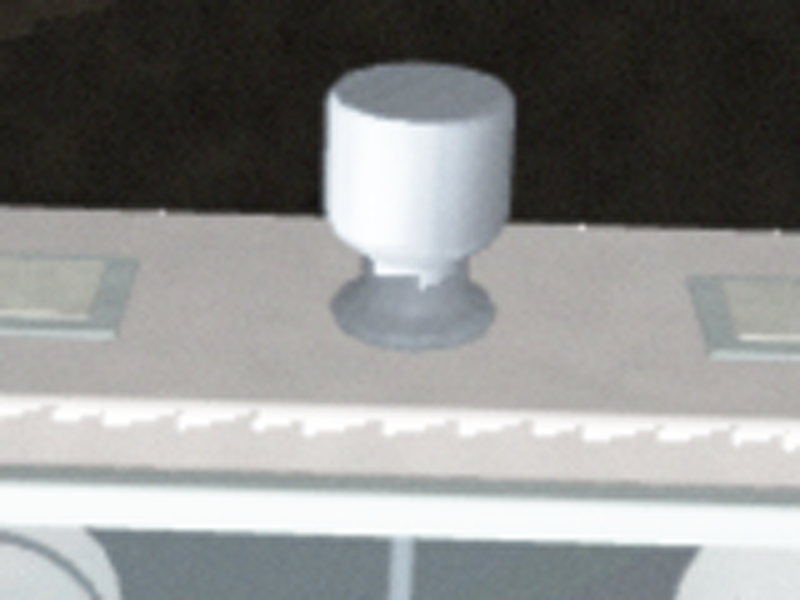

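>>> {"method": "servo_tool", "body": {"moves": [[1,0,0.7,0.037,-1],[3,0,0.7,0,-1],[3,0,0.6,0,-1],[2.5,0,0,0,-1],[2,0,0,0,-1],[1,0,0,0,-0.3],[0,0,0,0,-0.3],[0,0,0,0,-0.3],[0,0,0,0,-0.3],[0,0,0,0,-0.3]], "grip_force": 40}}

```text
clock: 34.55
tcp_pos: [0.5589, 0.2555, 0.026]
orientation: [0.707, 0.012, 0.707, -0.012]
wrist_force: [0.1, -0.2, -0.3]
finger_gap: 0.0552
```

```bash
python3 - <<'E'
from h import *
R,P=st()
p=shot('wrist','w18')
E
```

```text
t 34.55 tcp [0.5589 0.2555 0.026 ] az 88.06 xax [ 0.001  0.    -1.   ] F [ 0.1 -0.2 -0.3] gap 0.0552 q [ 0.3   0.52 -0.17  0.88 -0.    0.33]
```

View pics/w18.png

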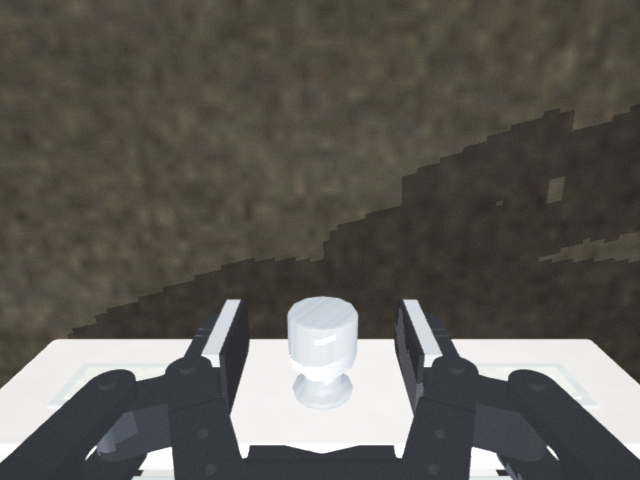

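>>> {"method": "servo_tool", "body": {"moves": [[0,0,0,0,0.4],[0,0,0,0,1],[0,0,0,0,1],[0,0,0,0,1],[0,0,-0.4,0,1],[0,0,-0.8,0,1],[0,0,-1.2,0,1],[0,0,-1.5,0,1],[0,0,-1.5,0,1],[0,0,-1.5,0,1]], "grip_force": 50}}

```text
clock: 35.85
tcp_pos: [0.4884, 0.2581, 0.0256]
orientation: [0.707, 0.012, 0.707, -0.011]
wrist_force: [2.2, 5.2, 2.2]
finger_gap: 0.0223
```

```bash
python3 - <<'E'
from h import *
R,P=st()
E
```

```text
t 35.85 tcp [0.4884 0.2581 0.0256] az 88.09 xax [ 0.001  0.001 -1.   ] F [2.2 5.2 2.2] gap 0.0223 q [ 0.34  0.42 -0.34  0.81  0.    0.37]
```

>>> {"method": "servo_tool", "body": {"moves": [[0,0,-1.4,0,1],[0,0,-1.2,0,1],[0,0,-1.0,0,1],[0,0,-0.9,0,1],[0,0,-0.7,0,1],[0,0,-0.4,0,1],[0,0,-0.2,0,1],[0,0,-0.2,0,1],[0,0,0,0,1],[0,0,0,0,1]]}}

```text
clock: 37.1
tcp_pos: [0.4347, 0.26, 0.0257]
orientation: [0.711, 0.013, 0.703, -0.012]
wrist_force: [17.5, 2.6, -12.3]
finger_gap: 0.022
```

```bash
python3 - <<'E'
from h import *
R,P=st()
p=shot('top','t19'); cv2.imwrite('pics/t19c.png',cv2.resize(p['pixels'][160:340,160:400],(800,600),interpolation=2))
E
```

```text
t 37.1 tcp [0.4347 0.26   0.0257] az 87.99 xax [ 0.01  0.   -1.  ] F [ 17.5   2.6 -12.3] gap 0.022 q [ 0.38  0.34 -0.47  0.76 -0.    0.42]
```

View pics/t19c.png

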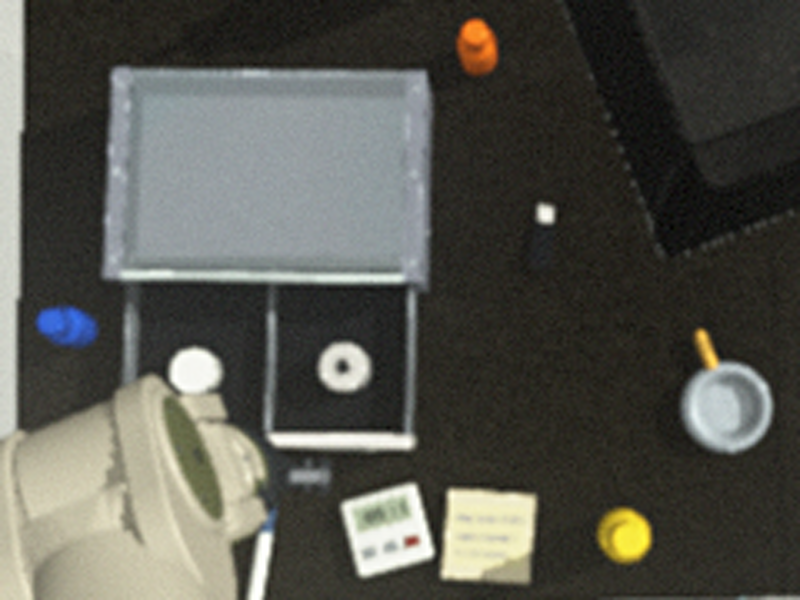

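>>> {"method": "servo_tool", "body": {"moves": [[0,0,0.2,0,1],[0,0,0.2,0,1],[0,0,0,0,0.2],[0,0,0,0,-0.2],[0,0,0,0,-0.4],[0,0,0,0,-0.4],[-2,0,0,0,-0.4],[-4,0,0,0,-0.4],[-4,-2,0,0,-0.4],[-2,-4,2,0,-0.4]]}}

```text
clock: 38.4
tcp_pos: [0.4516, 0.1995, 0.1475]
orientation: [0.708, 0.011, 0.706, -0.01]
wrist_force: [1.5, 0.2, 0.3]
finger_gap: 0.0597
```

```bash
python3 - <<'E'
from h import *
R,P=st()
t=shot('top','t20'); print('die top cam',onz(t,(263.2,270.1),.053))
p=shot('wrist','w20')
for n in ['die_mid','pot_mid','drawer_knob','drawer_floor','base_seat']:
  for q in (p,t):
    print(n,[(np.round(r['location'],1),round(float(r['conf']),2),np.round(onz(q,r['location'],Z[n]),4)) for r in models.pinpoint(n,q)[:4]])
for n in ['die_mid','pot_mid']:
    for r in models.outline_of(n,p)[:2]:
        b=cv2.boundingRect(r['pixels'].astype(np.uint8));print(n,r['conf'],r['location'],b)
        print(fitbox(p,np.array([b[0],b[1],b[0]+b[2],b[1]+b[3]]),[(.019,.017,.053)],[.5,.19]))
E
```

```text
t 38.4 tcp [0.4516 0.1995 0.1475] az 88.27 xax [ 0.002  0.001 -1.   ] F [1.5 0.2 0.3] gap 0.0597 q [ 0.25  0.2  -0.32  1.05  0.    0.28]
die top cam [0.51440237 0.19132422 0.053     ]
die_mid [(array([323.5, 306.2]), 0.83, array([0.5164, 0.1947, 0.035 ])), (array([500.4, 300.5]), 0.45, array([0.5162, 0.3173, 0.035 ]))]
die_mid [(array([263.7, 271.9]), 0.52, array([0.5105, 0.1924, 0.035 ]))]
pot_mid [(array([499. , 303.8]), 0.58, array([0.5193, 0.317 , 0.034 ]))]
pot_mid []
drawer_knob [(array([427.2, 188.5]), 0.84, array([0.433 , 0.2606, 0.044 ]))]
drawer_knob []
drawer_floor [(array([409.8, 316.1]), 0.72, array([0.537 , 0.2589, 0.017 ])), (array([501., 302.]), 0.38, array([0.5274, 0.3262, 0.017 ]))]
drawer_floor [(array([243.7, 265.2]), 0.72, array([0.5312, 0.2498, 0.017 ]))]
base_seat []
base_seat [(array([377.6, 284.7]), 0.55, array([ 0.4693, -0.1179,  0.01  ]))]
die_mid 0.56 [324.0, 308.5] (297, 273, 57, 73)
(array([0.51797855, 0.19587029]), array([-0.41633148, -0.48018502,  0.41526124,  0.49779488]))
pot_mid 0.55 [501.7, 302.9] (467, 272, 69, 65)
(array([0.51824167, 0.31644618]), array([-3.98822248, -4.39541556,  3.51737049,  4.59873996]))
```

View pics/w20.png

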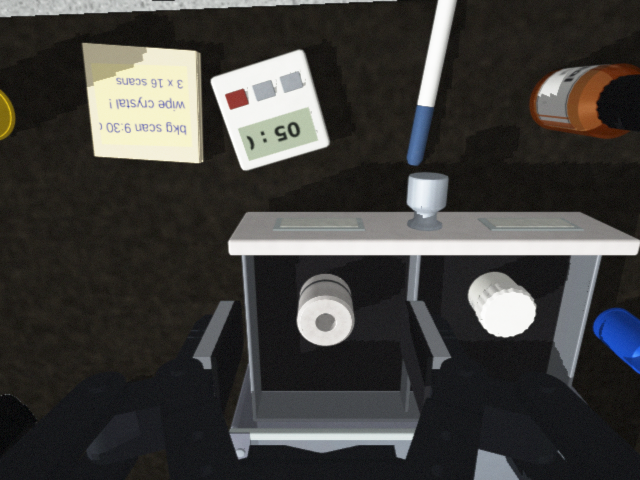

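>>> {"method": "servo_tool", "body": {"moves": [[0,0,2,0,-0.4],[0,0,2,0,-0.4],[0,-0.3,2,0,-0.4],[1,-0.3,0.5,0,-0.4],[2,0,0,0,-0.4],[1.7,0,0,0,-0.4],[0,0,0,0,-0.4],[0,0,0,0,-0.4],[0,0,0,0,-0.4],[0,0,0,0,-0.4]]}}

```text
clock: 40.35
tcp_pos: [0.5167, 0.1908, 0.0989]
orientation: [0.707, 0.012, 0.707, -0.012]
wrist_force: [0.8, -0.0, -0.5]
finger_gap: 0.06
```

```bash
python3 - <<'E'
from h import *
R,P=st()
p=shot('wrist','w21')
for n in ['die_mid']:
    print(n,[(np.round(r['location'],1),round(float(r['conf']),2),np.round(onz(p,r['location'],Z[n]),4)) for r in models.pinpoint(n,p)[:4]])
    for r in models.outline_of(n,p)[:2]:
        b=cv2.boundingRect(r['pixels'].astype(np.uint8));print(n,r['conf'],r['location'],b)
        print(fitbox(p,np.array([b[0],b[1],b[0]+b[2],b[1]+b[3]]),[(.019,.017,.053)],[.5,.19]))
E
```

```text
t 40.35 tcp [0.5167 0.1908 0.0989] az 88.07 xax [ 0.001  0.    -1.   ] F [ 0.8 -0.  -0.5] gap 0.06 q [ 0.21  0.34 -0.25  0.98 -0.    0.24]
die_mid [(array([330.4, 254.1]), 0.83, array([0.518 , 0.1959, 0.035 ]))]
die_mid 0.92 [331.4, 256.2] (293, 212, 77, 89)
(array([0.51812148, 0.19605799]), array([ 0.03746038, -1.04451198, -0.0374054 ,  1.01686503]))
```

View pics/w21.png

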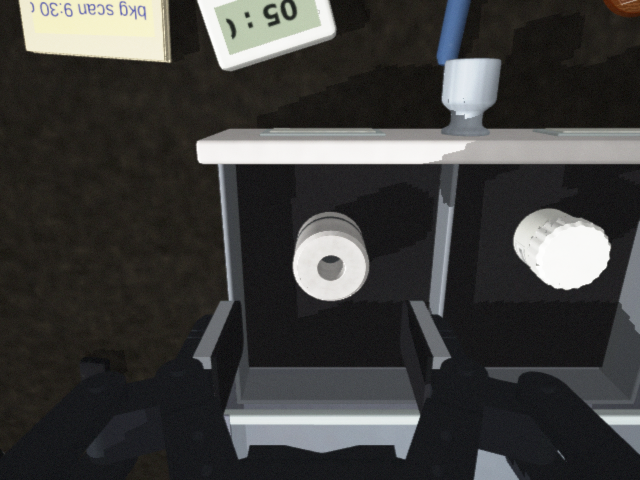

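>>> {"method": "servo_tool", "body": {"moves": [[0.5,0.5,0.1,0,-0.4],[2,0,0,0,-0.4],[2,0,0,0,-0.4],[1.3,0,0,0,-0.4],[0.7,0,0,0,-0.4],[0.3,0,0,0,-0.4],[0,0,0,0,-0.2],[0,0,0,0,0.5],[0,0,0,0,1],[0,0,0,0,1]], "grip_force": 60}}

```text
clock: 41.75
tcp_pos: [0.5181, 0.1955, 0.0312]
orientation: [0.708, 0.012, 0.706, -0.012]
wrist_force: [-0.3, -1.6, 5.6]
finger_gap: 0.0359
```

```bash
python3 - <<'E'
from h import *
R,P=st()
p=shot('wrist','w22')
E
```

```text
t 41.75 tcp [0.5181 0.1955 0.0312] az 88.05 xax [ 0.002 -0.    -1.   ] F [-0.3 -1.6  5.6] gap 0.0359 q [ 0.22  0.41 -0.33  0.83 -0.    0.25]
```

View pics/w22.png

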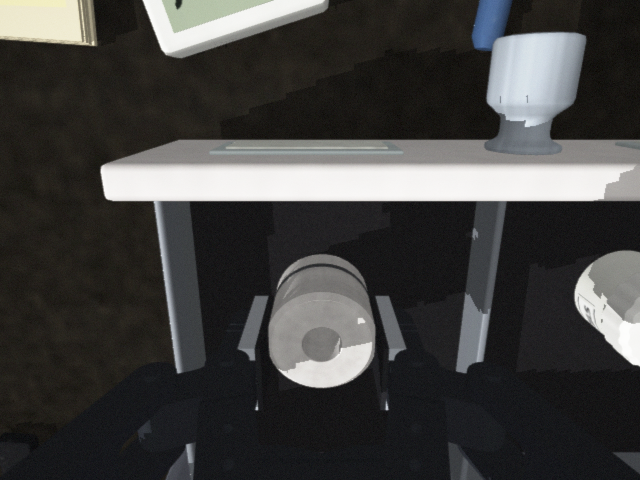

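>>> {"method": "servo_tool", "body": {"moves": [[-0.5,0,0,0,1],[-2,0,0,0,1],[-4,0,0,0,1],[-4,0,0,0,1],[-3,-2,-1,0,1],[0,-4,-2,0,1],[0,-5,-2,0,1],[0,-5,-2,0,1],[0,-5,-2,0,1],[0,-4,-1,0,1]]}}

```text
clock: 43.05
tcp_pos: [0.4069, -0.0517, 0.1647]
orientation: [0.706, 0.012, 0.708, -0.012]
wrist_force: [1.3, -0.0, -4.3]
finger_gap: 0.0362
```

>>> {"method": "servo_tool", "body": {"moves": [[0,-3,0,0,1],[0,-2,0,0,1],[0,-1.2,0,0,1],[0,0,0,0,1],[0,0,0,0,1],[0,0,0,0,1],[0,0,0,0,1],[0,0,0,0,1],[0,0,0,0,1],[0,0,0,0,1]]}}

```text
clock: 44.3
tcp_pos: [0.4069, -0.1128, 0.1653]
orientation: [0.707, 0.012, 0.707, -0.012]
wrist_force: [-0.3, -0.3, -4.3]
finger_gap: 0.0362
```

```bash
python3 - <<'E'
from h import *
R,P=st()
p=shot('wrist','w23');t=shot('top','t23');s=shot('side','s23')
for n in ['base_seat','die_mid']:
  for q in (p,t,s):
    print(n,[(np.round(r['location'],1),round(float(r['conf']),2),np.round(onz(q,r['location'],Z[n]),4)) for r in models.pinpoint(n,q)[:4]])
E
```

```text
t 44.3 tcp [ 0.4069 -0.1128  0.1653] az 88.06 xax [ 0. -0. -1.] F [-0.3 -0.3 -4.3] gap 0.0362 q [-0.46  0.05 -0.44  1.08 -0.   -0.43]
base_seat []
base_seat [(array([378.3, 281.6]), 0.71, array([ 0.4777, -0.1202,  0.01  ]))]
base_seat [(array([390.2, 276.9]), 0.61, array([ 0.4758, -0.111 ,  0.01  ])), (array([227.4, 299.5]), 0.51, array([0.5354, 0.2566, 0.01  ]))]
die_mid [(array([325. , 315.5]), 0.69, array([ 0.4832, -0.1124,  0.035 ]))]
die_mid []
die_mid [(array([413.5, 242.4]), 0.61, array([ 0.5417, -0.2033,  0.035 ]))]
```

View pics/w23.png

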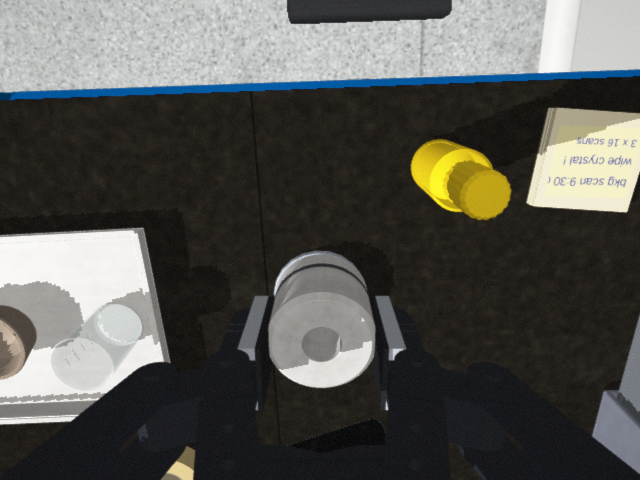

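>>> {"method": "servo_tool", "body": {"moves": [[0,0,2,0,1],[0,0,3,0,1],[0,0,3,0,1],[0,0,2,0,1],[0,0,0.8,0,1],[0,0,0,0,1],[0,0,0,0,1],[0,0,0,0,1],[0,0,0,0,1],[0,0,0,0,1]]}}

```text
clock: 46.0
tcp_pos: [0.5147, -0.1165, 0.1654]
orientation: [0.707, 0.012, 0.707, -0.012]
wrist_force: [-0.8, -0.0, -4.5]
finger_gap: 0.0359
```

```bash
python3 - <<'E'
from h import *
R,P=st()
p=shot('wrist','w24')
for n in ['base_seat']:
    print(n,[(np.round(r['location'],1),round(float(r['conf']),2),np.round(onz(p,r['location'],Z[n]),4)) for r in models.pinpoint(n,p)[:4]])
    for r in models.outline_of(n,p)[:4]: print(r['conf'],cv2.boundingRect(r['pixels'].astype(np.uint8)))
print(cylbox(p,.476,-.116,[(.037,.022,.022)]),cylbox(p,.476,-.116,[(.028,.022,.022)]),cylbox(p,.476,-.116,[(.0215,.010,.010)]))
E
```

```text
t 46.0 tcp [ 0.5147 -0.1165  0.1654] az 88.06 xax [ 0. -0. -1.] F [-0.8 -0.  -4.5] gap 0.0359 q [-0.37  0.25 -0.2   1.12 -0.   -0.34]
base_seat [(array([322.1, 163.4]), 0.84, array([ 0.482 , -0.1146,  0.01  ]))]
0.79 (269, 108, 101, 138)
[265.92664062 101.03673689 373.73643405 209.59340354] [279.02823949 115.22802213 360.59221748 197.31909099] [289.76380809 124.06058263 349.97307473 184.7576741 ]
```

View pics/w24.png

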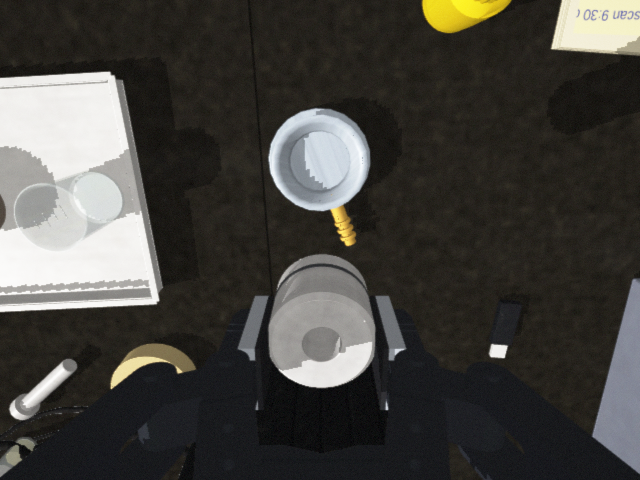

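>>> {"method": "servo_tool", "body": {"moves": [[0,0,-1.5,0,1],[1,-0.1,-1.5,0,1],[3,0,-0.6,0,1],[3,0,0,0,1],[3,0,0,0,1],[1.5,0,0,0,1],[0.3,0,0,0,1],[0,0,0,0,1],[0,0,0,0,1],[0,0,0,0,1]]}}

```text
clock: 47.4
tcp_pos: [0.4795, -0.1165, 0.0481]
orientation: [0.708, 0.012, 0.707, -0.012]
wrist_force: [0.1, -0.1, -4.1]
finger_gap: 0.0357
```

```bash
python3 - <<'E'
from h import *
R,P=st()
p=shot('wrist','w25')
s=shot('side','s25'); cv2.imwrite('pics/s25c.png',cv2.resize(s['pixels'][220:320,330:450],(720,600),interpolation=2))
E
```

```text
t 47.4 tcp [ 0.4795 -0.1165  0.0481] az 88.07 xax [ 0.001 -0.001 -1.   ] F [ 0.1 -0.1 -4.1] gap 0.0357 q [-0.4   0.29 -0.46  0.81 -0.   -0.37]
```

View pics/w25.png

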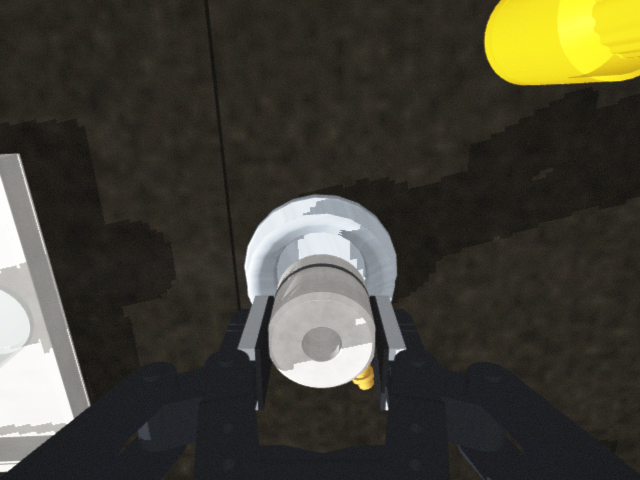

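View pics/s25c.png

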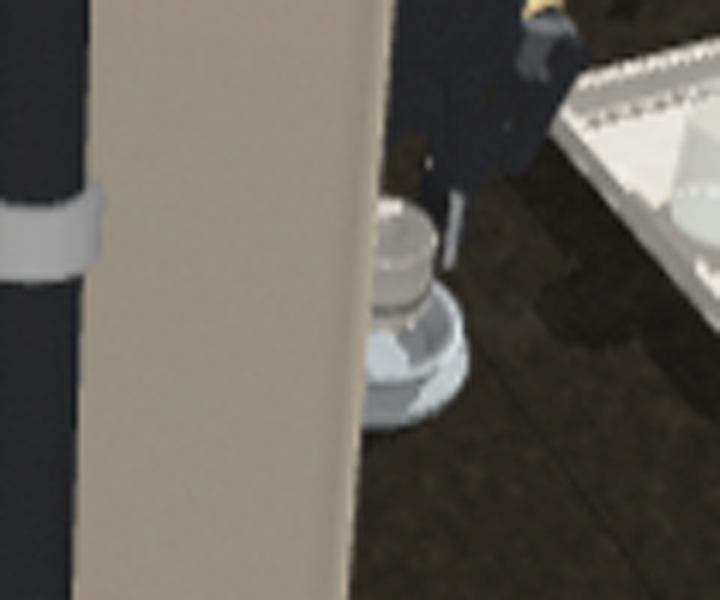

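```bash
python3 - <<'E'
from h import *
p=optics.read_camera('wrist')
for x in (.475,.479,.483): print(x,cylbox(p,x,-.116,[(.037,.022,.022)]).round(0),cylbox(p,x,-.116,[(.037,.012,.012)]).round(0))
print('die foot',cylbox(p,.4795,-.1165,[(.019,.034,.034)]).round(0),'top',cylbox(p,.4795,-.1165,[(.019,.07,.07)]).round(0))
E
```

```text
0.475 [238. 193. 405. 346.] [242. 188. 401. 334.]
0.479 [239. 202. 405. 353.] [243. 196. 400. 341.]
0.483 [239. 211. 404. 360.] [243. 205. 400. 348.]
die foot [275. 254. 366. 335.] top [264. 295. 376. 392.]
```

```bash
python3 - <<'E'
import cv2
a=cv2.imread('pics/w25.png')[180:330,225:420]
b=cv2.imread('pics/w24.png')[90:255,240:400]
cv2.imwrite('pics/c25.png',cv2.resize(a,(780,600),interpolation=2))
cv2.imwrite('pics/c24.png',cv2.resize(b,(580,598),interpolation=2))
E
```

```text
(no output)
```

View pics/c25.png

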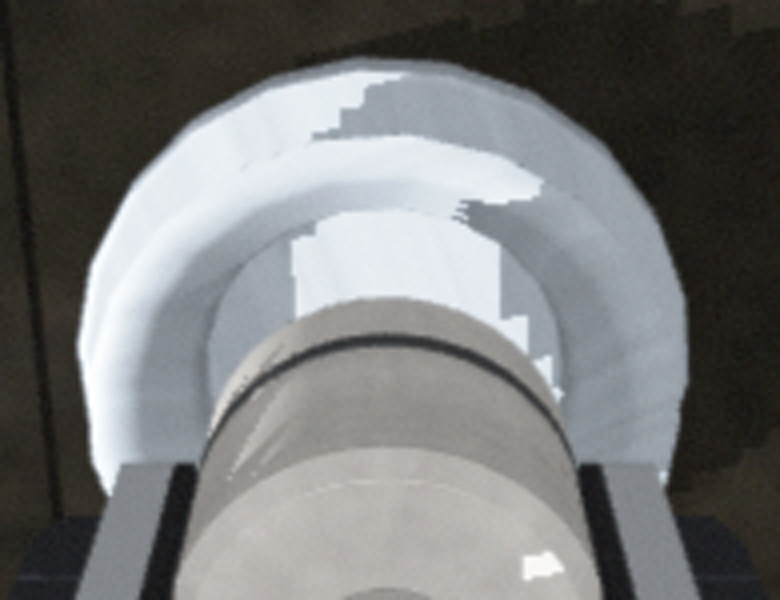

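View pics/c24.png

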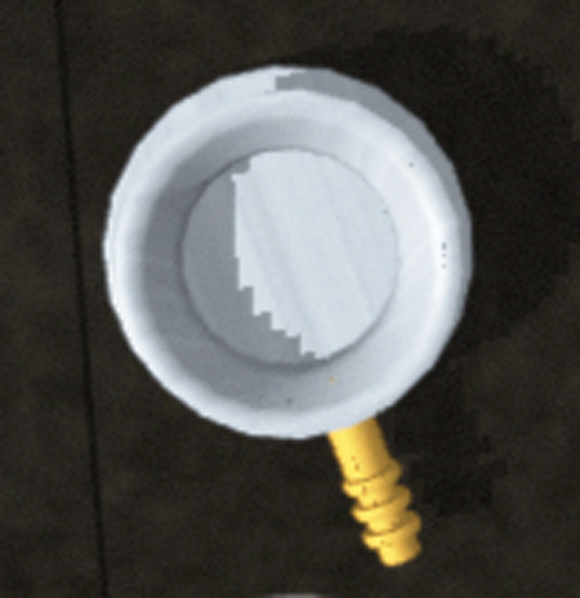

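```bash
python3 - <<'E'
from h import *
p=optics.read_camera('wrist')
for x in (.475,.479,.483): print(x,cylbox(p,x,-.116,[(.0215,.010,.010)]).round(1),'bot',cylbox(p,x,-.116,[(.037,.0,.0)]).round(0))
E
```

```text
0.475 [275.5 220.4 366.8 304.9] bot [246. 182. 396. 322.]
0.479 [276.1 228.8 366.8 312.2] bot [247. 191. 396. 329.]
0.483 [276.7 237.1 366.8 319.4] bot [248. 199. 396. 335.]
```

>>> {"method": "servo_tool", "body": {"moves": [[0,0,0.15,0,1],[0.5,0,0,0,1],[0.5,0,0,0,1],[0.5,0,0,0,1],[0.3,0,0,0,1],[0.3,0,0,0,1],[0.1,0,0,0,1],[0.1,0,0,0,1],[0,0,0,0,1],[0,0,0,0,1]]}}

```text
clock: 48.85
tcp_pos: [0.4804, -0.1163, 0.0244]
orientation: [0.707, 0.012, 0.707, -0.012]
wrist_force: [-0.0, -0.5, -4.6]
finger_gap: 0.036
```

```bash
python3 - <<'E'
from h import *
R,P=st()
p=shot('wrist','w26')
E
```

```text
t 48.85 tcp [ 0.4804 -0.1163  0.0244] az 88.06 xax [ 0. -0. -1.] F [-0.  -0.5 -4.6] gap 0.036 q [-0.4   0.33 -0.49  0.76 -0.   -0.37]
```

View pics/w26.png

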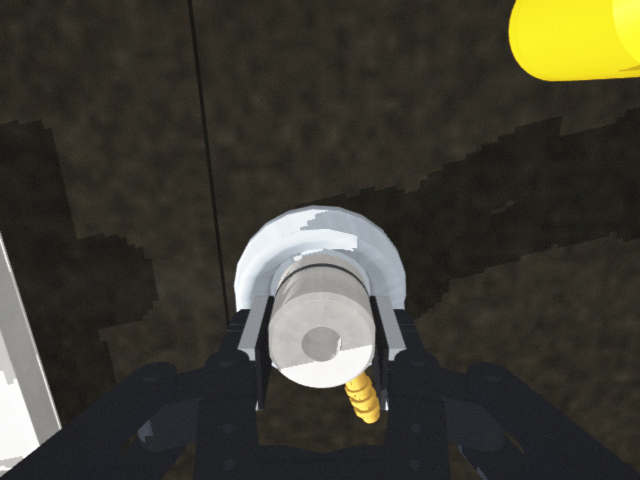

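>>> {"method": "servo_tool", "body": {"moves": [[0.1,0,0,0,1],[0.05,0,0,0,1],[0,0,0,0,1],[0,0,0,0,0.1],[0,0,0,0,-0.2],[0,0,0,0,-0.3],[0,0,0,0,-0.3],[0,0,0,0,-0.3],[-1,0,0,0,-0.3],[-3,0,0,0,-0.3]]}}

```text
clock: 50.15
tcp_pos: [0.479, -0.1158, 0.0624]
orientation: [0.706, 0.012, 0.708, -0.012]
wrist_force: [0.0, 0.0, 0.2]
finger_gap: 0.0555
```

>>> {"method": "servo_tool", "body": {"moves": [[-4,0,2,0,-0.3],[-3,0,2,0,-0.3],[0,0,0,0,-0.3],[0,0,0,0,-0.3],[0,0,0,0,-0.3],[0,0,0,0,-0.3],[0,0,0,0,-0.3],[0,0,0,0,-0.3],[0,0,0,0,-0.3],[0,0,0,0,-0.3]]}}

```text
clock: 51.4
tcp_pos: [0.5203, -0.1176, 0.1328]
orientation: [0.707, 0.012, 0.707, -0.012]
wrist_force: [-0.1, -0.4, -0.2]
finger_gap: 0.0557
```

```bash
python3 - <<'E'
from h import *
R,P=st()
p=shot('wrist','w27')
cv2.imwrite('pics/c27.png',cv2.resize(p['pixels'][80:280,200:440],(720,600),interpolation=2))
x=.481
print('seated top face',cylbox(p,x,-.116,[(.019,.046,.046)]).round(1),'foot at .010',cylbox(p,x,-.116,[(.019,.01,.01)]).round(1))
R2,P2=rows(R,P,[.46,.1,.16],88.1,n=5,c=-1)
rows(R2,P2,[.43,.26,.14],88.1,n=4,c=-1)
E
```

```text
t 51.4 tcp [ 0.5203 -0.1176  0.1328] az 88.07 xax [ 0. -0. -1.] F [-0.1 -0.4 -0.2] gap 0.0557 q [-0.37  0.28 -0.24  1.04 -0.   -0.34]
seated top face [287.3 136.3 355.6 204.3] foot at .010 [291.7 130.7 351.2 190.4]
[[-0.5, 4.3, -1.4, -0.0001, -1], [-0.6, 4.3, -1.3, -0.0001, -1], [-0.5, 4.3, -1.4, -0.0001, -1], [-0.6, 4.3, -1.3, -0.0001, -1], [-0.5, 4.3, -1.4, -0.0001, -1]]
end [0.4596 0.0996 0.1598] 88.1
[[0.5, 4.0, -0.9, 0.0, -1], [0.5, 4.0, -0.9, 0.0, -1], [0.5, 4.0, -0.8, 0.0, -1], [0.5, 3.9, -0.9, 0.0, -1]]
end [0.4299 0.2596 0.1397] 88.1
```

View pics/c27.png

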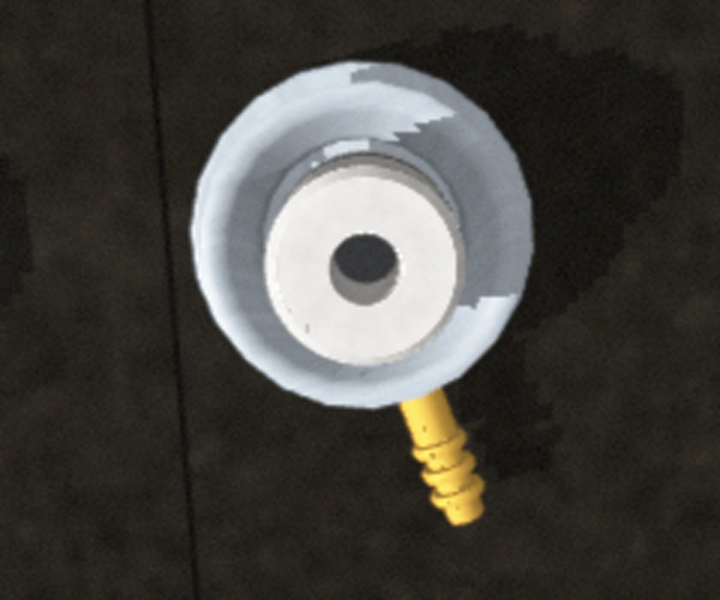

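>>> {"method": "servo_tool", "body": {"moves": [[-0.5,4.3,-1.4,0,-0.3],[-0.6,4.3,-1.3,0,-0.3],[-0.5,4.3,-1.4,0,-0.3],[-0.6,4.3,-1.3,0,-0.3],[-0.5,4.3,-1.4,0,-0.3],[0.5,4.0,-0.9,0,-0.3],[0.5,4.0,-0.9,0,-0.3],[0.5,4.0,-0.8,0,-0.3],[0.5,3.9,-0.8,0,-0.3],[0,0,0,0,-0.3]]}}

```text
clock: 52.7
tcp_pos: [0.4302, 0.2616, 0.1394]
orientation: [0.707, 0.011, 0.707, -0.011]
wrist_force: [1.2, -0.1, 0.7]
finger_gap: 0.0557
```

```bash
python3 - <<'E'
from h import *
R,P=st()
p=shot('wrist','w28')
print([(np.round(r['location'],1),round(float(r['conf']),2),np.round(onz(p,r['location'],.044),4)) for r in models.pinpoint('drawer_knob',p)[:4]])
cv2.imwrite('pics/c28.png',cv2.resize(p['pixels'][200:320,240:400],(800,600),interpolation=2))
for x in (.422,.431,.440): print(x,proj(p,[x,.26,.044]))
E
```

```text
t 52.7 tcp [0.4302 0.2616 0.1394] az 88.3 xax [-0.  0. -1.] F [ 1.2 -0.1  0.7] gap 0.0557 q [ 0.39  0.22 -0.3   1.04  0.    0.42]
[(array([321., 234.]), 0.78, array([0.4306, 0.2616, 0.044 ]))]
0.422 [317.86168397 220.51572625]
0.431 [318.34213831 234.71380165]
0.44 [318.81184971 248.59440872]
```

View pics/c28.png

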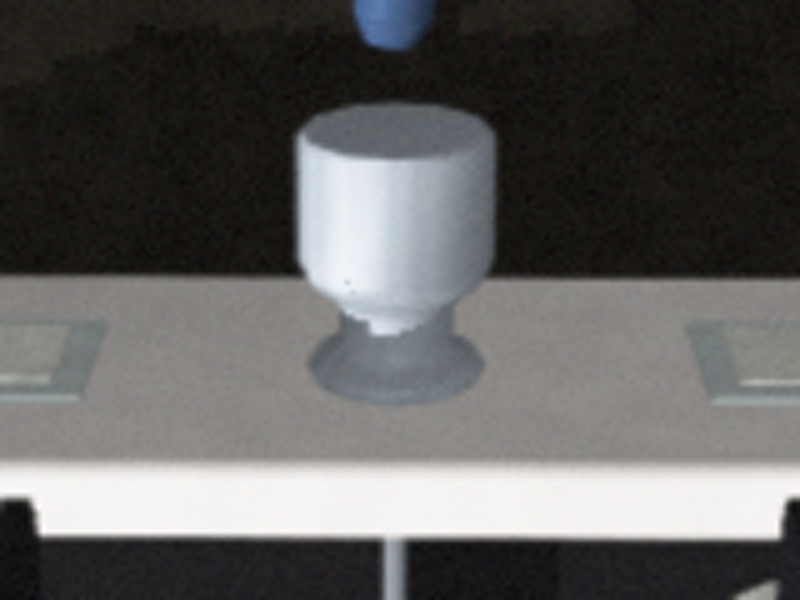

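>>> {"method": "servo_tool", "body": {"moves": [[2,0,0.4,0,-0.3],[3,0,0,0,-0.3],[3,0,0,0,-0.3],[2,0,0,0,-0.3],[1,0,0,0,-0.3],[0.3,0,0,0,-0.3],[0,0,0,0,0],[0,0,0,0,0.5],[0,0,0,0,1],[0,0,0,0,1]], "grip_force": 50}}

```text
clock: 54.05
tcp_pos: [0.4358, 0.26, 0.0278]
orientation: [0.708, 0.012, 0.706, -0.012]
wrist_force: [0.2, -0.7, 6.7]
finger_gap: 0.0224
```

>>> {"method": "servo_tool", "body": {"moves": [[0,0,0.4,0,1],[0,0,0.8,0,1],[0,0,1.2,0,1],[0,0,1.5,0,1],[0,0,1.5,0,1],[0,0,1.5,0,1],[0,0,1.5,0,1],[0,0,1.2,0,1],[0,0,0.8,0,1],[0,0,0.5,0,1]]}}

```text
clock: 55.3
tcp_pos: [0.5447, 0.2563, 0.0278]
orientation: [0.707, 0.012, 0.707, -0.012]
wrist_force: [-1.0, 0.3, 6.2]
finger_gap: 0.0222
```

```bash
python3 - <<'E'
from h import *
R,P=st()
E
```

```text
t 55.3 tcp [0.5447 0.2563 0.0278] az 88.08 xax [ 0.001  0.001 -1.   ] F [-1.   0.3  6.2] gap 0.0222 q [ 0.31  0.5  -0.2   0.87  0.    0.34]
```

>>> {"method": "servo_tool", "body": {"moves": [[0,0,0.5,0,1],[0,0,0.4,0,1],[0,0,0.3,0,1],[0,0,0.2,0,1],[0,0,0.2,0,1],[0,0,0.2,0,1],[0,0,0,0,1],[0,0,0,0,1],[0,0,0,0,1],[0,0,0,0,1]]}}

```text
clock: 56.55
tcp_pos: [0.5626, 0.2557, 0.0278]
orientation: [0.708, 0.012, 0.706, -0.012]
wrist_force: [-0.4, -0.1, 5.0]
finger_gap: 0.0221
```

```bash
python3 - <<'E'
from h import *
R,P=st()
E
```

```text
t 56.55 tcp [0.5626 0.2557 0.0278] az 88.08 xax [ 0.002  0.001 -1.   ] F [-0.4 -0.1  5. ] gap 0.0221 q [ 0.3   0.52 -0.16  0.89  0.    0.33]
```

No contact with the end stop yet, so I keep pushing.

>>> {"method": "servo_tool", "body": {"moves": [[0,0,0.15,0,1],[0,0,0.15,0,1],[0,0,0.1,0,1],[0,0,0.1,0,1],[0,0,0,0,1],[0,0,0,0,1],[0,0,0,0,1],[0,0,0,0,1],[0,0,0,0,1],[0,0,0,0,1]]}}

```text
clock: 57.8
tcp_pos: [0.5654, 0.2556, 0.0278]
orientation: [0.706, 0.012, 0.708, -0.011]
wrist_force: [-5.0, 1.4, 9.0]
finger_gap: 0.0225
```

```bash
python3 - <<'E'
from h import *
R,P=st()
p=shot('wrist','w30')
E
```

```text
t 57.8 tcp [0.5654 0.2556 0.0278] az 88.11 xax [-0.002  0.001 -1.   ] F [-5.   1.4  9. ] gap 0.0225 q [ 0.29  0.53 -0.15  0.9   0.    0.33]
```

View pics/w30.png

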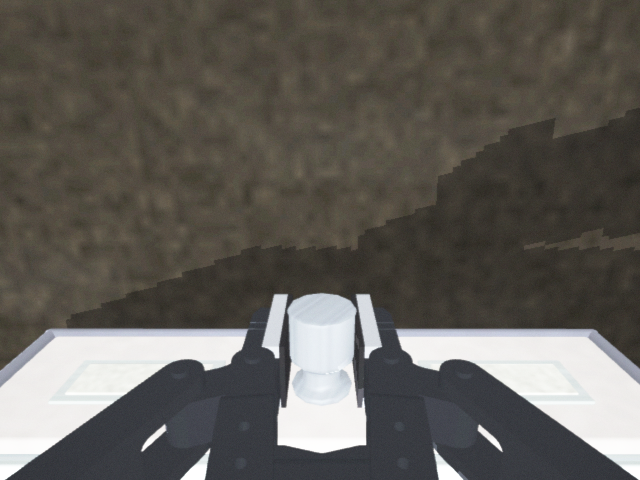

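>>> {"method": "servo_tool", "body": {"moves": [[0,0,0.2,0,1],[0,0,0.1,0,1],[0,0,0,0,1],[0,0,0,0,1],[0,0,-0.05,0,1],[0,0,0,0,0.2],[0,0,0,0,-0.3],[0,0,0,0,-0.3],[0,0,0,0,-0.3],[-2,0,0,0,-0.3]]}}

```text
clock: 59.1
tcp_pos: [0.568, 0.2543, 0.0451]
orientation: [0.706, 0.012, 0.708, -0.013]
wrist_force: [0.6, -0.4, 0.2]
finger_gap: 0.055
```

>>> {"method": "servo_tool", "body": {"moves": [[-4,0,-1,0,-0.6],[-4,0,-1,0,-1],[-2,0,0,0,-1],[0,0,0,0,-1],[0,0,0,0,-1],[0,0,0,0,-1],[0,0,0,0,-1],[0,0,0,0,-1],[0,0,0,0,-1],[0,0,0,0,-1]]}}

```text
clock: 60.35
tcp_pos: [0.5495, 0.2556, 0.1467]
orientation: [0.707, 0.012, 0.707, -0.012]
wrist_force: [0.0, 0.1, 0.3]
finger_gap: 0.0851
```

```bash
python3 - <<'E'
from h import *
R,P=st()
p=shot('wrist','w31'); t=shot('top','t31'); s=shot('side','s31')
for n in ['beaker_mid','dropper_mid','mortar_mid','die_mid','drawer_knob']:
    print(n,[(np.round(r['location'],1),round(float(r['conf']),2),np.round(onz(t,r['location'],Z[n]),4)) for r in models.pinpoint(n,t)[:3]])
cv2.imwrite('pics/m31.png',cv2.vconcat([t['pixels'][160:340,160:560],s['pixels'][180:380,100:500]]) )
P=P+[0,0,.02]
R2,P2=rows(R,P,[.45,-.05,.17],45,n=7,c=-1)
rows(R2,P2,[.5016,-.2891,.14],0,n=7,c=-1)
E
```

```text
t 60.35 tcp [0.5495 0.2556 0.1467] az 88.07 xax [ 0. -0. -1.] F [0.  0.1 0.3] gap 0.0851 q [ 0.3   0.41 -0.03  1.14 -0.    0.34]
beaker_mid [(array([441.4, 271. ]), 0.82, array([ 0.502 , -0.2904,  0.029 ])), (array([378.9, 282.4]), 0.33, array([ 0.4751, -0.1193,  0.029 ]))]
dropper_mid [(array([346.2, 321.1]), 0.56, array([ 0.3742, -0.0269,  0.039 ])), (array([307.4, 171.6]), 0.47, array([0.7855, 0.0685, 0.039 ])), (array([504. , 270.9]), 0.44, array([ 0.4979, -0.4564,  0.039 ]))]
mortar_mid [(array([472. , 273.5]), 0.6, array([ 0.4939, -0.3784,  0.014 ]))]
die_mid [(array([376.8, 286.3]), 0.59, array([ 0.4646, -0.1124,  0.035 ]))]
drawer_knob []
[[-0.0, -4.4, -1.3, 0.1074, -1], [-0.1, -4.5, -0.8, 0.1074, -1], [-0.0, -4.6, -0.3, 0.1074, -1], [-0.1, -4.6, 0.2, 0.1074, -1], [-0.0, -4.5, 0.7, 0.1074, -1], [-0.1, -4.5, 1.2, 0.1074, -1], [-0.0, -4.3, 1.6, 0.1074, -1]]
end [ 0.4498 -0.0502  0.1698] 45.0
[[0.4, -1.9, 2.9, 0.1122, -1], [0.4, -1.5, 3.1, 0.1122, -1], [0.4, -1.2, 3.3, 0.1122, -1], [0.4, -0.8, 3.4, 0.1122, -1], [0.5, -0.4, 3.5, 0.1122, -1], [0.4, -0.1, 3.5, 0.1122, -1], [0.5, 0.4, 3.5, 0.1122, -1]]
end [ 0.5019 -0.2892  0.1398] 0.0
```

View pics/m31.png

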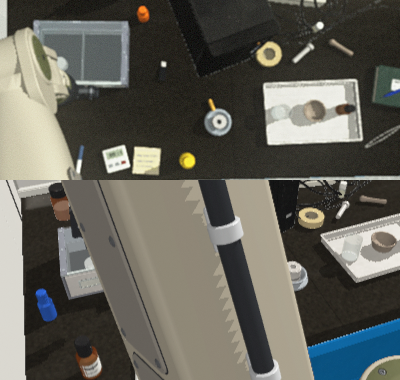

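View pics/w31.png

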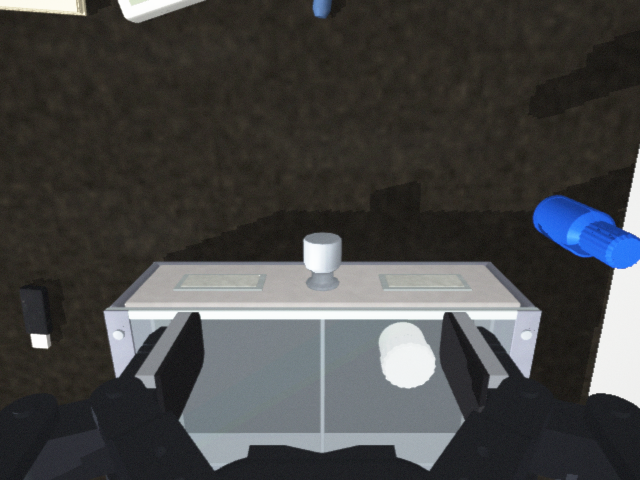

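>>> {"method": "servo_tool", "body": {"moves": [[-2,0,0,0,-1],[0,-4.4,-1.3,0.107,-1],[0,-4.5,-0.8,0.107,-1],[0,-4.6,-0.3,0.107,-1],[0,-4.6,0.2,0.107,-1],[0,-4.5,0.7,0.107,-1],[0,-4.5,1.2,0.107,-1],[0,-4.3,1.6,0.107,-1],[0,0,0,0,-1],[0,0,0,0,-1]]}}

```text
clock: 62.0
tcp_pos: [0.4502, -0.0504, 0.1669]
orientation: [0.654, 0.27, 0.653, -0.27]
wrist_force: [-0.6, 0.1, 0.8]
finger_gap: 0.0853
```

>>> {"method": "servo_tool", "body": {"moves": [[0.4,-1.9,2.9,0.112,-1],[0.4,-1.5,3.1,0.112,-1],[0.4,-1.2,3.3,0.112,-1],[0.4,-0.8,3.4,0.112,-1],[0.4,-0.4,3.5,0.112,-1],[0.4,-0.1,3.5,0.112,-1],[0.4,0.4,3.5,0.112,-1],[0,0,0,0,-1],[0,0,0,0,-1],[0,0,0,0,-1]]}}

```text
clock: 63.25
tcp_pos: [0.5031, -0.2876, 0.1389]
orientation: [0.501, 0.498, 0.502, -0.498]
wrist_force: [-0.9, 0.1, 0.5]
finger_gap: 0.0851
```

```bash
python3 - <<'E'
from h import *
R,P=st()
p=shot('wrist','w32')
print(rows(R,P,[.5016,-.2891,.023],0,n=1))
for n in ['beaker_mid']:
    print(n,[(np.round(r['location'],1),round(float(r['conf']),2),np.round(onz(p,r['location'],.031),4)) for r in models.pinpoint(n,p)[:4]])
E
```

```text
t 63.25 tcp [ 0.5031 -0.2876  0.1389] az 0.37 xax [-0.  0. -1.] F [-0.9  0.1  0.5] gap 0.0851 q [-0.66  0.36 -0.11  1.1   0.    0.91]
[[11.6, -0.1, 0.1, 0.0065, -1]]
end [ 0.5021 -0.2886  0.0229] 0.0
(array([[-2.63056967e-04,  9.99999965e-01, -9.88497540e-08],
       [ 3.76690169e-04,  2.41226489e-10, -9.99999929e-01],
       [-9.99999894e-01, -2.63056986e-04, -3.76690156e-04]]), array([ 0.50209199, -0.28859943,  0.02288685]))
beaker_mid [(array([320.8, 226.7]), 0.78, array([ 0.504 , -0.2858,  0.031 ]))]
```

View pics/w32.png

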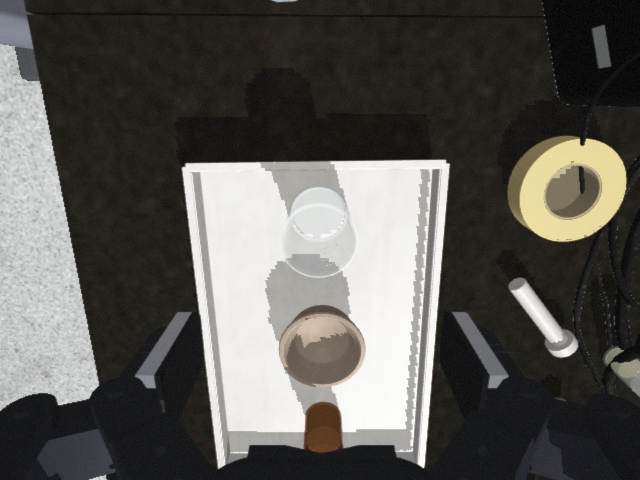

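>>> {"method": "servo_tool", "body": {"moves": [[3,-0.1,0.1,0.006,-1],[3,0,0.1,0,-1],[2.7,0,0,0,-1],[1.5,0,0,0,-1],[1,0,0,0,-1],[0.5,0,0,0,-0.5],[0,0,0,0,0.1],[0,0,0,0,1],[0,0,0,0,1],[0,0,0,0,1]], "grip_force": 25}}

```text
clock: 64.6
tcp_pos: [0.5024, -0.2916, 0.0224]
orientation: [0.5, 0.501, 0.499, -0.5]
wrist_force: [-0.0, 0.6, 2.6]
finger_gap: 0.0433
```

```bash
python3 - <<'E'
from h import *
R,P=st()
p=shot('wrist','w33')
P=P+[0,0,.12]
R2,P2=rows(R,P,[.44,.03,.14],55,n=7,c=1)
rows(R2,P2,[.528,.3407,.12],90.05,n=8,c=1)
E
```

```text
t 64.6 tcp [ 0.5024 -0.2916  0.0224] az -0.12 xax [ 0.001 -0.001 -1.   ] F [-0.   0.6  2.6] gap 0.0433 q [-0.66  0.47 -0.27  0.84 -0.    0.91]
[[0.0, -0.9, -4.6, -0.1374, 1], [0.0, -0.3, -4.7, -0.1374, 1], [0.0, 0.4, -4.7, -0.1374, 1], [0.1, 1.0, -4.5, -0.1374, 1], [0.0, 1.6, -4.4, -0.1374, 1], [0.1, 2.2, -4.1, -0.1374, 1], [0.0, 2.8, -3.8, -0.1374, 1]]
end [0.4396 0.0301 0.1401] 55.0
[[0.2, 3.8, -1.3, -0.0765, 1], [0.3, 3.9, -1.0, -0.0765, 1], [0.2, 4.0, -0.7, -0.0765, 1], [0.3, 4.0, -0.4, -0.0765, 1], [0.2, 4.0, -0.1, -0.0765, 1], [0.3, 4.1, 0.2, -0.0765, 1], [0.2, 4.0, 0.5, -0.0765, 1], [0.3, 4.0, 0.7, -0.0765, 1]]
end [0.5279 0.341  0.1199] 90.0
```

View pics/w33.png

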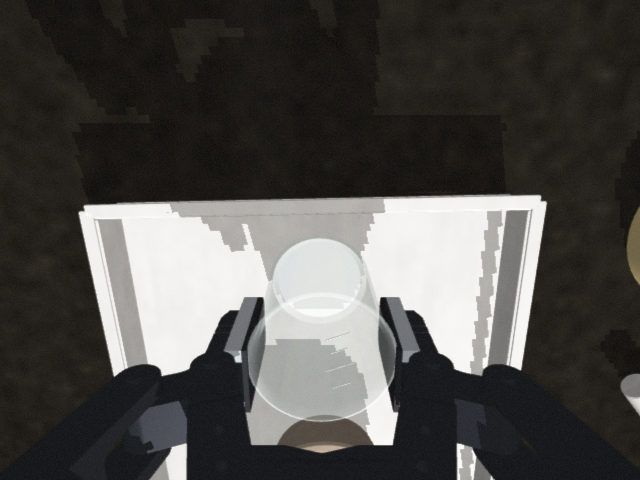

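>>> {"method": "servo_tool", "body": {"moves": [[-3,0,0,0,1],[-4,0,0,0,1],[-5,0,0,0,1],[0,-0.9,-4.6,-0.137,1],[0,-0.3,-4.7,-0.137,1],[0,0.4,-4.7,-0.137,1],[0,1.0,-4.5,-0.137,1],[0,1.6,-4.4,-0.137,1],[0,2.2,-4.1,-0.137,1],[0,2.8,-3.8,-0.137,1]]}}

```text
clock: 65.9
tcp_pos: [0.4391, 0.032, 0.1419]
orientation: [0.675, 0.212, 0.674, -0.212]
wrist_force: [1.3, 0.9, 0.2]
finger_gap: 0.0432
```

>>> {"method": "servo_tool", "body": {"moves": [[0.2,3.8,-1.3,-0.077,1],[0.2,3.9,-1.0,-0.077,1],[0.2,4.0,-0.7,-0.077,1],[0.2,4.0,-0.4,-0.077,1],[0.2,4.0,-0.1,-0.077,1],[0.2,4.1,0.2,-0.077,1],[0.2,4.0,0.5,-0.077,1],[0.2,4.0,0.7,-0.077,1],[0,0,0,0,1],[0,0,0,0,1]]}}

```text
clock: 67.15
tcp_pos: [0.5276, 0.341, 0.1252]
orientation: [0.707, -0.001, 0.708, 0.0]
wrist_force: [0.1, 0.1, -0.0]
finger_gap: 0.0436
```

```bash
python3 - <<'E'
from h import *
R,P=st()
rows(R,P,[.5303,.3407,.0204],90.05,n=1,c=1)
E
```

```text
t 67.15 tcp [0.5276 0.341  0.1252] az 90.12 xax [-0.001 -0.001 -1.   ] F [ 0.1  0.1 -0. ] gap 0.0436 q [ 0.45  0.46  0.01  1.11 -0.    0.44]
[[10.5, -0.0, 0.3, 0.0012, 1]]
end [0.5305 0.3409 0.0202] 90.1
```

>>> {"method": "servo_tool", "body": {"moves": [[3,0,0.3,0,1],[3,0,0,0,1],[2,0,0,0,1],[1.3,0,0,0,1],[0.8,0,0,0,1],[0.3,0,0,0,1],[0,0,0,0,1],[0,0,0,0,1],[0,0,0,0,1],[0,0,0,0,1]]}}

```text
clock: 68.4
tcp_pos: [0.5313, 0.3415, 0.022]
orientation: [0.707, -0.001, 0.707, 0.001]
wrist_force: [0.1, 0.1, 0.1]
finger_gap: 0.0438
```

```bash
python3 - <<'E'
from h import *
R,P=st()
E
```

```text
t 68.4 tcp [0.5313 0.3415 0.022 ] az 90.14 xax [ 0.  0. -1.] F [0.1 0.1 0.1] gap 0.0438 q [ 0.44  0.55 -0.12  0.9  -0.    0.44]
```

>>> {"method": "servo_tool", "body": {"moves": [[0.1,0,-0.1,0,1],[0.05,0,0,0,1],[0,0,0,0,0.2],[0,0,0,0,-0.2],[0,0,0,0,-0.7],[0,0,0,0,-1],[0,0,0,0,-1],[-2,0,0,0,-1],[-5,0,0,0,-1],[-5,0,0,0,-1]]}}

```text
clock: 69.65
tcp_pos: [0.5298, 0.3412, 0.141]
orientation: [0.707, -0.001, 0.708, 0.001]
wrist_force: [0.8, -0.1, 0.3]
finger_gap: 0.0857
```

```bash
python3 - <<'E'
from h import *
R,P=st()
p=shot('wrist','w34')
print(P)
b=None
for r in models.outline_of('beaker_mid',p)[:1]:
    b=cv2.boundingRect(r['pixels'].astype(np.uint8));print(r['conf'],b,fitbox(p,np.array([b[0],b[1],b[0]+b[2],b[1]+b[3]]),BEAK,[.53,.33]))
print([(np.round(r['location'],1),round(float(r['conf']),2),np.round(onz(p,r['location'],.029),4)) for r in models.pinpoint('beaker_mid',p)[:2]])
P=P+[0,0,.02]
R2,P2=rows(R,P,[.46,-.06,.17],45,n=9,c=-1)
rows(R2,P2,[.5046,-.4605,.14],0,n=9,c=-1)
E
```

```text
t 69.65 tcp [0.5298 0.3412 0.141 ] az 90.12 xax [-0.001 -0.001 -1.   ] F [ 0.8 -0.1  0.3] gap 0.0857 q [ 0.44  0.46  0.04  1.15 -0.    0.44]
[0.52977148 0.34116588 0.14098713]
0.9 (282, 179, 77, 90) (array([0.5264417 , 0.34081897]), array([-0.62395794, -1.90824247,  0.6234251 ,  1.80477908]))
[(array([320.7, 222.5]), 0.58, array([0.5279, 0.3409, 0.029 ]))]
[[-0.1, -4.5, -0.8, 0.0875, -1], [-0.1, -4.5, -0.4, 0.0875, -1], [-0.1, -4.5, 0.0, 0.0875, -1], [-0.1, -4.5, 0.4, 0.0875, -1], [-0.1, -4.5, 0.8, 0.0875, -1], [-0.1, -4.4, 1.2, 0.0875, -1], [-0.1, -4.2, 1.5, 0.0875, -1], [-0.1, -4.1, 1.9, 0.0875, -1], [-0.1, -3.9, 2.3, 0.0875, -1]]
end [ 0.4598 -0.0602  0.1703] 45.0
[[0.3, -2.8, 3.5, 0.0873, -1], [0.3, -2.5, 3.7, 0.0873, -1], [0.4, -2.1, 3.9, 0.0873, -1], [0.3, -1.8, 4.1, 0.0873, -1], [0.4, -1.4, 4.3, 0.0873, -1], [0.3, -1.1, 4.3, 0.0873, -1], [0.4, -0.7, 4.4, 0.0873, -1], [0.3, -0.2, 4.5, 0.0873, -1], [0.4, 0.1, 4.5, 0.0873, -1]]
end [ 0.5046 -0.4605  0.1395] -0.0
```

View pics/w34.png

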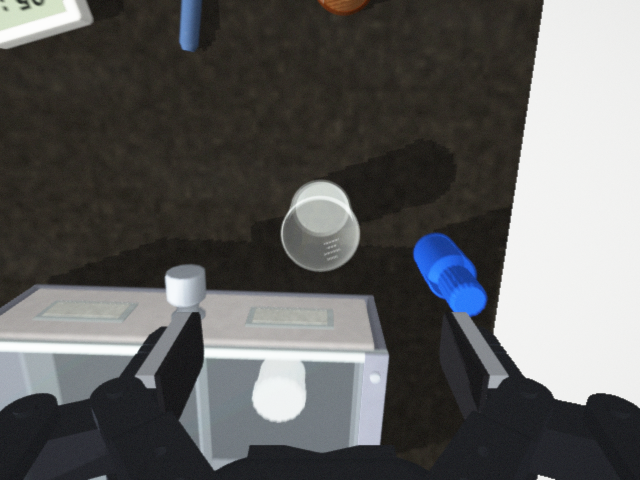

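>>> {"method": "servo_tool", "body": {"moves": [[-2,0,0,0,-1],[-0.1,-4.5,-0.8,0.0875,-1],[-0.1,-4.5,-0.4,0.0875,-1],[-0.1,-4.5,0,0.0875,-1],[-0.1,-4.5,0.4,0.0875,-1],[-0.1,-4.5,0.8,0.0875,-1],[-0.1,-4.4,1.2,0.0875,-1],[-0.1,-4.2,1.5,0.0875,-1],[-0.1,-4.1,1.9,0.0875,-1],[-0.1,-3.9,2.3,0.0875,-1]]}}

```text
clock: 71.05
tcp_pos: [0.459, -0.061, 0.168]
orientation: [0.652, 0.271, 0.654, -0.272]
wrist_force: [1.0, -0.0, -0.5]
finger_gap: 0.0853
```

>>> {"method": "servo_tool", "body": {"moves": [[0.3,-2.8,3.5,0.0875,-1],[0.3,-2.5,3.7,0.0875,-1],[0.4,-2.1,3.9,0.0875,-1],[0.3,-1.8,4.1,0.0875,-1],[0.4,-1.4,4.3,0.0875,-1],[0.3,-1.1,4.3,0.0875,-1],[0.4,-0.7,4.4,0.0875,-1],[0.3,-0.2,4.5,0.0875,-1],[0.4,0.1,4.5,0.0875,-1],[0,0,0,0,-1]]}}

```text
clock: 72.3
tcp_pos: [0.5037, -0.4627, 0.1351]
orientation: [-0.498, -0.501, -0.5, 0.501]
wrist_force: [-0.6, -0.2, -1.0]
finger_gap: 0.0851
```

```bash
python3 - <<'E'
from h import *
R,P=st()
p=shot('wrist','w35')
rows(R,P,[.5050,-.4605,.0225],0,n=1)
for n in ['dropper_mid']:
    print(n,[(np.round(r['location'],1),round(float(r['conf']),2),np.round(onz(p,r['location'],.041),4)) for r in models.pinpoint(n,p)[:4]])
E
```

```text
t 72.3 tcp [ 0.5037 -0.4627  0.1351] az -0.32 xax [-0.002  0.002 -1.   ] F [-0.6 -0.2 -1. ] gap 0.0851 q [-0.86  0.57  0.2   1.21 -0.    0.72]
[[11.3, 0.2, -0.2, -0.0055, -1]]
end [ 0.5055 -0.4605  0.0221] 0.0
dropper_mid [(array([323.8, 229. ]), 0.56, array([ 0.5063, -0.4578,  0.041 ]))]
```

View pics/w35.png

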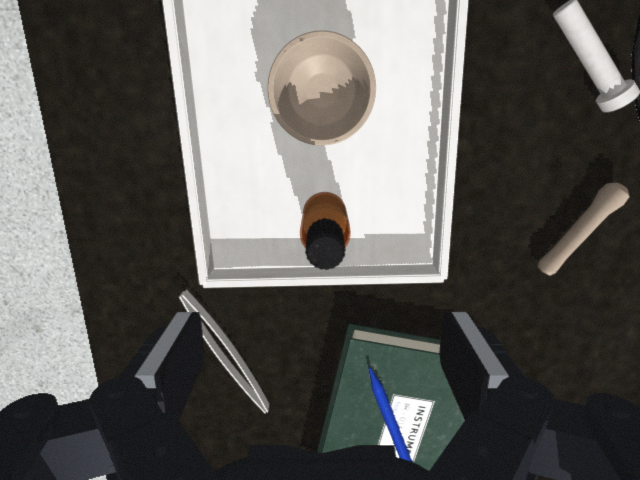

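>>> {"method": "servo_tool", "body": {"moves": [[2.5,0.2,-0.2,-0.005,-1],[3,0,0,0,-1],[2.5,0,0,0,-1],[1.7,0,0,0,-1],[1,0,0,0,-1],[0.6,0,0,0,-0.5],[0,0,0,0,0.2],[0,0,0,0,1],[0,0,0,0,1],[0,0,0,0,1]], "grip_force": 30}}

```text
clock: 73.65
tcp_pos: [0.5072, -0.4588, 0.0263]
orientation: [0.501, 0.499, 0.5, -0.499]
wrist_force: [-0.8, -1.1, 3.9]
finger_gap: 0.0289
```

```bash
python3 - <<'E'
from h import *
R,P=st()
p=shot('wrist','w36')
P=P+[0,0,.125]
R2,P2=rows(R,P,[.45,-.1,.15],45,n=7,c=1)
rows(R2,P2,[.5271,.1708,.13],89.7,n=8,c=1)
E
```

```text
t 73.65 tcp [ 0.5072 -0.4588  0.0263] az 0.16 xax [ 0.001 -0.001 -1.   ] F [-0.8 -1.1  3.9] gap 0.0289 q [-0.85  0.64  0.04  0.97 -0.    0.72]
[[0.0, -0.8, -5.1, -0.1118, 1], [0.0, -0.2, -5.2, -0.1118, 1], [0.0, 0.4, -5.2, -0.1118, 1], [0.0, 0.9, -5.1, -0.1118, 1], [0.0, 1.5, -5.0, -0.1118, 1], [0.0, 2.0, -4.8, -0.1118, 1], [0.1, 2.6, -4.5, -0.1118, 1]]
end [ 0.4502 -0.0996  0.1497] 45.0
[[0.2, 3.1, -1.7, -0.0975, 1], [0.2, 3.2, -1.4, -0.0975, 1], [0.3, 3.3, -1.1, -0.0975, 1], [0.2, 3.4, -0.8, -0.0975, 1], [0.3, 3.5, -0.4, -0.0975, 1], [0.2, 3.5, -0.1, -0.0975, 1], [0.3, 3.5, 0.3, -0.0975, 1], [0.2, 3.5, 0.7, -0.0975, 1]]
end [0.5275 0.1706 0.1305] 89.7
```

View pics/w36.png

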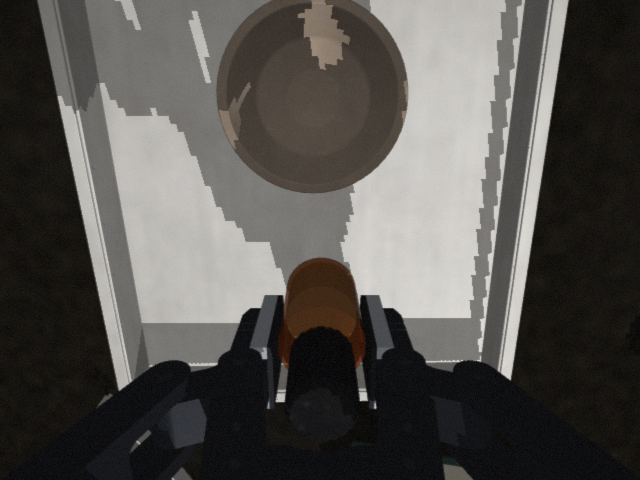

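>>> {"method": "servo_tool", "body": {"moves": [[-3,0,0,0,1],[-4.5,0,0,0,1],[-5,0,0,0,1],[0,-0.8,-5.1,-0.112,1],[0,-0.2,-5.2,-0.112,1],[0,0.4,-5.2,-0.112,1],[0,0.9,-5.1,-0.112,1],[0,1.5,-5.0,-0.112,1],[0,2.0,-4.8,-0.112,1],[0,2.6,-4.5,-0.112,1]]}}

```text
clock: 74.95
tcp_pos: [0.449, -0.0974, 0.1502]
orientation: [0.654, 0.269, 0.654, -0.269]
wrist_force: [0.9, 0.2, -1.2]
finger_gap: 0.0291
```

>>> {"method": "servo_tool", "body": {"moves": [[0.2,3.1,-1.7,-0.0975,1],[0.2,3.2,-1.4,-0.0975,1],[0.3,3.3,-1.1,-0.0975,1],[0.2,3.4,-0.8,-0.0975,1],[0.3,3.5,-0.4,-0.0975,1],[0.2,3.5,-0.1,-0.0975,1],[0.3,3.5,0.3,-0.0975,1],[0.2,3.5,0.7,-0.0975,1],[0,0,0,0,1],[0,0,0,0,1]]}}

```text
clock: 76.2
tcp_pos: [0.5259, 0.1711, 0.1309]
orientation: [0.707, 0.001, 0.707, -0.002]
wrist_force: [-1.2, 0.5, -0.5]
finger_gap: 0.0291
```

```bash
python3 - <<'E'
from h import *
R,P=st()
rows(R,P,[.526,.1708,.0255],89.7,n=1,c=1)
E
```

```text
t 76.2 tcp [0.5259 0.1711 0.1309] az 89.76 xax [-0.001 -0.001 -1.   ] F [-1.2  0.5 -0.5] gap 0.0291 q [ 0.17  0.32 -0.19  1.06 -0.    0.17]
[[10.5, -0.0, 0.0, 0.001, 1]]
end [0.5258 0.171  0.0259] 89.7
```

>>> {"method": "servo_tool", "body": {"moves": [[3,0,0,0,1],[3,0,0,0,1],[2,0,0,0,1],[1.3,0,0,0,1],[0.8,0,0,0,1],[0.3,0,0,0,1],[0,0,0,0,1],[0,0,0,0,1],[0,0,0,0,1],[0,0,0,0,1]]}}

```text
clock: 77.45
tcp_pos: [0.5266, 0.1714, 0.0275]
orientation: [0.707, 0.001, 0.707, -0.001]
wrist_force: [0.2, -0.5, -1.0]
finger_gap: 0.0294
```

```bash
python3 - <<'E'
from h import *
R,P=st()
E
```

```text
t 77.45 tcp [0.5266 0.1714 0.0275] az 89.79 xax [ 0. -0. -1.] F [ 0.2 -0.5 -1. ] gap 0.0294 q [ 0.17  0.42 -0.33  0.82 -0.    0.17]
```

>>> {"method": "servo_tool", "body": {"moves": [[0.1,0,0,0,1],[0.1,0,0,0,1],[0.1,0,0,0,1],[0,0,0,0,1],[0,0,0,0,1],[0,0,0,0,1],[0,0,0,0,1],[0,0,0,0,1],[0,0,0,0,1],[0,0,0,0,1]]}}

```text
clock: 78.7
tcp_pos: [0.5265, 0.1713, 0.0245]
orientation: [0.707, 0.001, 0.707, -0.001]
wrist_force: [-1.7, -0.1, 4.7]
finger_gap: 0.0291
```

>>> {"method": "servo_tool", "body": {"moves": [[-0.05,0,0,0,1],[0,0,0,0,0.6],[0,0,0,0,0.3],[0,0,0,0,0],[0,0,0,0,-0.5],[0,0,0,0,-0.8],[0,0,0,0,-0.8],[-2,0,0,0,-0.8],[-5,0,0,0,-0.8],[-5,0,0,0,-1]]}}

```text
clock: 79.95
tcp_pos: [0.5259, 0.1712, 0.1457]
orientation: [0.707, 0.001, 0.707, -0.001]
wrist_force: [1.6, 0.2, 0.6]
finger_gap: 0.0855
```

```bash
python3 - <<'E'
from h import *
R,P=st()
p=shot('wrist','w37')
D=[(.015,0,.05),(.0105,.055,.078)]
print([(np.round(r['location'],1),round(float(r['conf']),2),np.round(onz(p,r['location'],.039),4)) for r in models.pinpoint('dropper_mid',p)[:3]])
for r in models.outline_of('dropper_mid',p)[:2]:
    b=cv2.boundingRect(r['pixels'].astype(np.uint8));print(r['conf'],b,fitbox(p,np.array([b[0],b[1],b[0]+b[2],b[1]+b[3]]),D,[.53,.17]))
P=P+[0,0,.03]
rows(R,P,[.5034,-.3786,.14],90.0,n=12,c=-1)
E
```

```text
t 79.95 tcp [0.5259 0.1712 0.1457] az 89.78 xax [-0.001 -0.    -1.   ] F [1.6 0.2 0.6] gap 0.0855 q [ 0.17  0.31 -0.17  1.09 -0.    0.17]
[(array([320.2, 232.8]), 0.74, array([0.5293, 0.1707, 0.039 ]))]
0.9 (297, 194, 49, 74) (array([0.52698363, 0.17149066]), array([-0.18493436, -1.58694146,  0.18471397,  1.31697252]))
0.82 (0, 0, 21, 15) (array([0.40678403, 0.01349315]), array([-52.45992423, -21.73260253,  73.65085208,  40.83799431]))
[[0.3, -4.6, -0.2, -0.0003, -1], [0.3, -4.6, -0.2, -0.0003, -1], [0.3, -4.6, -0.2, -0.0003, -1], [0.3, -4.6, -0.2, -0.0003, -1], [0.3, -4.6, -0.2, -0.0003, -1], [0.3, -4.6, -0.2, -0.0003, -1], [0.3, -4.6, -0.2, -0.0003, -1], [0.3, -4.6, -0.1, -0.0003, -1], [0.3, -4.5, -0.2, -0.0003, -1], [0.3, -4.6, -0.1, -0.0003, -1], [0.3, -4.5, -0.2, -0.0003, -1], [0.3, -4.6, -0.1, -0.0003, -1]]
end [ 0.5037 -0.3787  0.1399] 90.0
```

View pics/w37.png

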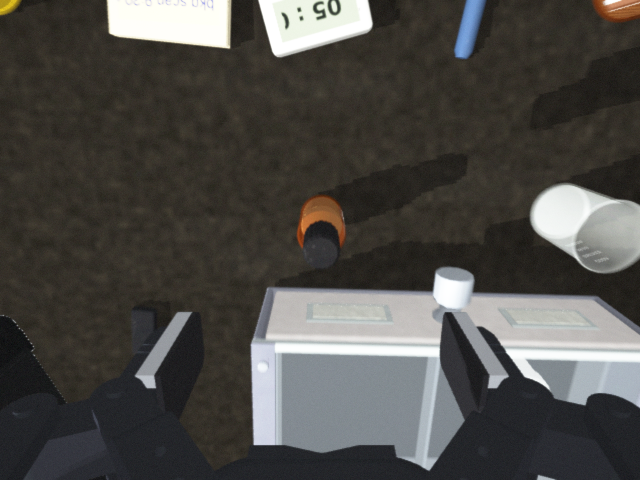

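Dropper restored to (0.527, 0.1713), against (0.527, 0.170) at the start. Next is the mortar.

>>> {"method": "servo_tool", "body": {"moves": [[0,-4,-0.2,0,-1],[0,-5,-0.2,0,-1],[0,-5,-0.2,0,-1],[0,-5,-0.2,0,-1],[0,-5,-0.2,0,-1],[0,-5,-0.2,0,-1],[0,-5,-0.2,0,-1],[0,-5,-0.2,0,-1],[0,-5,-0.2,0,-1],[0,-4,-0.2,0,-1]]}}

```text
clock: 81.35
tcp_pos: [0.5036, -0.3102, 0.1431]
orientation: [0.707, 0.002, 0.708, -0.001]
wrist_force: [0.4, 0.4, -0.8]
finger_gap: 0.0856
```

>>> {"method": "servo_tool", "body": {"moves": [[0,-3,0,0,-1],[0,-2.5,0,0,-1],[0,-1.5,0,0,-1],[0,0,0,0,-1],[0,0,0,0,-1],[0,0,0,0,-1],[0,0,0,0,-1],[0,0,0,0,-1],[0,0,0,0,-1],[0,0,0,0,-1]]}}

```text
clock: 82.6
tcp_pos: [0.5043, -0.3785, 0.1448]
orientation: [0.707, 0.001, 0.707, -0.001]
wrist_force: [-0.1, -0.0, -0.6]
finger_gap: 0.0855
```

```bash
python3 - <<'E'
from h import *
R,P=st()
p=shot('wrist','w38')
for r in models.outline_of('mortar_mid',p)[:1]:
    b=cv2.boundingRect(r['pixels'].astype(np.uint8));print(r['conf'],b,fitbox(p,np.array([b[0],b[1],b[0]+b[2],b[1]+b[3]]),[(.031,.030,.030)],[.5,-.38]))
rows(R,P,[.5034,-.3786,.0037],90.05,n=1,c=-1)
E
```

```text
t 82.6 tcp [ 0.5043 -0.3785  0.1448] az 89.79 xax [-0. -0. -1.] F [-0.1 -0.  -0.6] gap 0.0855 q [-0.77  0.46  0.04  1.16 -0.   -0.77]
0.8 (274, 178, 94, 90) (array([ 0.50494344, -0.37863296]), array([-0.63819085, -0.41276533,  0.63783362,  0.52968176]))
[[14.1, -0.0, -0.1, -0.0046, -1]]
end [ 0.5033 -0.3785  0.0038] 90.1
```

View pics/w38.png

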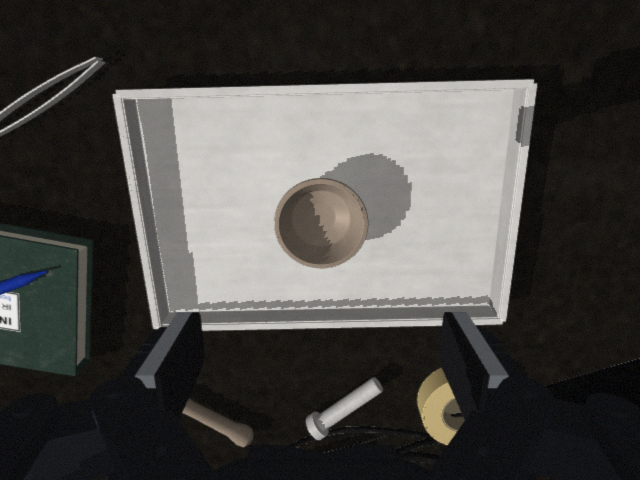

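>>> {"method": "servo_tool", "body": {"moves": [[3,0,-0.1,-0.005,-1],[4,0,0,0,-1],[3.5,0,0,0,-1],[2,0,0,0,-1],[1,0,0,0,-1],[0.5,0,0,0,-1],[0,0,0,0,-1],[0,0,0,0,-1],[0,0,0,0,-1],[0,0,0,0,-1]], "grip_force": 40}}

```text
clock: 83.95
tcp_pos: [0.5035, -0.3788, 0.0053]
orientation: [0.707, -0.001, 0.707, 0.0]
wrist_force: [-0.6, -0.0, 0.4]
finger_gap: 0.0853
```

```bash
python3 - <<'E'
from h import *
R,P=st()
E
```

```text
t 83.95 tcp [ 0.5035 -0.3788  0.0053] az 90.07 xax [ 0.001 -0.001 -1.   ] F [-0.6 -0.   0.4] gap 0.0853 q [-0.77  0.57 -0.14  0.86 -0.   -0.77]
```

>>> {"method": "servo_tool", "body": {"moves": [[0.15,0,0,0,-0.5],[0,0,0,0,0],[0,0,0,0,1],[0,0,0,0,1],[0,0,0,0,1],[0,0,0,0,1],[0,0,0,0,1],[0,0,0,0,1],[-0.5,0,0,0,1],[-0.5,0,0,0,1]]}}

```text
clock: 85.2
tcp_pos: [0.5031, -0.3783, 0.013]
orientation: [0.707, -0.0, 0.707, 0.001]
wrist_force: [-0.0, -0.3, -1.2]
finger_gap: 0.0586
```

```bash
python3 - <<'E'
from h import *
R,P=st()
p=shot('wrist','w39')
E
```

```text
t 85.2 tcp [ 0.5031 -0.3783  0.013 ] az 90.07 xax [-0.001  0.001 -1.   ] F [-0.  -0.3 -1.2] gap 0.0586 q [-0.77  0.56 -0.14  0.88  0.   -0.77]
```

View pics/w39.png

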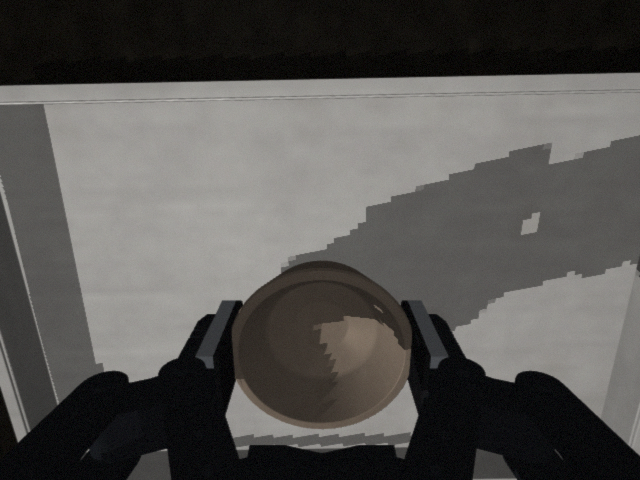

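>>> {"method": "servo_tool", "body": {"moves": [[-3,0,0,0,1],[-4.5,0,0,0,1],[-5,2,0,0,1],[0,5,-0.2,0,1],[0,5,-0.2,0,1],[0,5,-0.2,0,1],[0,5,-0.2,0,1],[0,5,-0.2,0,1],[0,5,-0.2,0,1],[0,5,-0.2,0,1]]}}

```text
clock: 86.5
tcp_pos: [0.4887, -0.0071, 0.1384]
orientation: [0.707, -0.0, 0.707, 0.0]
wrist_force: [0.2, -0.5, -1.7]
finger_gap: 0.0583
```

>>> {"method": "servo_tool", "body": {"moves": [[0,5,-0.2,0,1],[0,5,-0.2,0,1],[0,5,0,0,1],[0,5,0,0,1],[0,3.5,0,0,1],[0,2,0,0,1],[0,1,0,0,1],[0,0,0,0,1],[0,0,0,0,1],[0,0,0,0,1]]}}

```text
clock: 87.75
tcp_pos: [0.4847, 0.2554, 0.1383]
orientation: [0.707, -0.0, 0.707, -0.0]
wrist_force: [-0.0, -0.2, -1.4]
finger_gap: 0.0585
```

```bash
python3 - <<'E'
from h import *
R,P=st()
p=shot('wrist','w40')
rows(R,P,[.4857,.2594,.0025],90.07,n=1,c=1)
E
```

```text
t 87.75 tcp [0.4847 0.2554 0.1383] az 89.98 xax [-0. -0. -1.] F [-0.  -0.2 -1.4] gap 0.0585 q [ 0.34  0.31 -0.2   1.07 -0.    0.34]
[[13.6, 0.4, 0.1, -0.0015, 1]]
end [0.4857 0.2594 0.0023] 90.1
```

View pics/w40.png

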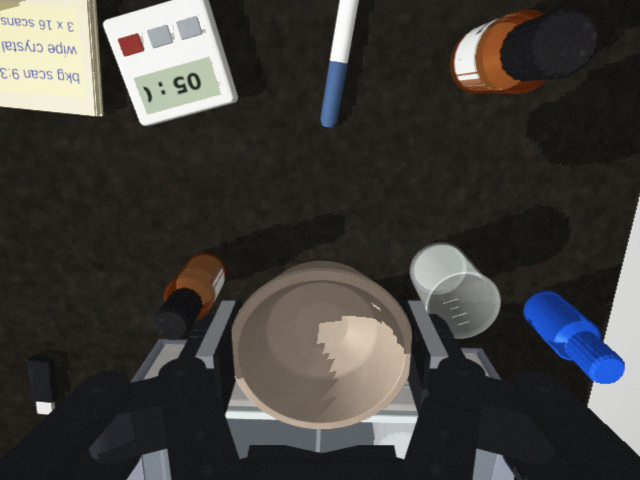

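>>> {"method": "servo_tool", "body": {"moves": [[3,0.4,0.1,0,1],[3.5,0,0,0,1],[3,0,0,0,1],[2,0,0,0,1],[1.2,0,0,0,1],[0.6,0,0,0,1],[0.1,0,0,0,1],[0,0,0,0,1],[0,0,0,0,1],[0,0,0,0,1]]}}

```text
clock: 89.05
tcp_pos: [0.4858, 0.2605, 0.0047]
orientation: [0.707, -0.0, 0.707, 0.001]
wrist_force: [-0.1, -0.3, -1.3]
finger_gap: 0.0588
```

>>> {"method": "servo_tool", "body": {"moves": [[0.1,0,0,0,1],[0,0,0,0,1],[0,0,0,0,1],[0,0,0,0,1],[0,0,0,0,1],[0,0,0,0,1],[0,0,0,0,1],[0,0,0,0,1],[0,0,0,0,1],[0,0,0,0,1]]}}

```text
clock: 90.3
tcp_pos: [0.4855, 0.2604, 0.0032]
orientation: [0.707, -0.0, 0.707, 0.0]
wrist_force: [0.9, 0.1, -1.9]
finger_gap: 0.0584
```

>>> {"method": "servo_tool", "body": {"moves": [[0.1,-0.1,0,0,1],[0.05,0,0,0,1],[0,0,0,0,1],[0,0,0,0,0],[0,0,0,0,-0.6],[0,0,0,0,-1],[0,0,0,0,-1],[0,0,0,0,-1],[-1,0,0,0,-1],[-4,0,0,0,-1]]}}

```text
clock: 91.55
tcp_pos: [0.4836, 0.2586, 0.0506]
orientation: [0.705, -0.001, 0.709, -0.0]
wrist_force: [0.4, 0.5, 0.5]
finger_gap: 0.085
```

>>> {"method": "servo_tool", "body": {"moves": [[-5,0,-0.5,0,-1],[-5,0,-1,0,-1],[-5,0,-2,0,-1],[-4,0,-2,0,-1],[0,0,0,0,-1],[0,0,0,0,-1],[0,0,0,0,-1],[0,0,0,0,-1],[0,0,0,0,-1],[0,0,0,0,-1]]}}

```text
clock: 92.8
tcp_pos: [0.4306, 0.2593, 0.2414]
orientation: [0.707, -0.0, 0.707, 0.0]
wrist_force: [1.1, 0.9, -0.2]
finger_gap: 0.0853
```

```bash
python3 - <<'E'
from h import *
R,P=st()
p=shot('wrist','w41')
D=[(.015,0,.05),(.0105,.055,.078)]
for n,m in (('mortar_mid',MORT),('beaker_mid',BEAK),('dropper_mid',D)):
    print(n,[(np.round(r['location'],1),round(float(r['conf']),2),np.round(onz(p,r['location'],Z[n]),4)) for r in models.pinpoint(n,p)[:3]])
    for r in models.outline_of(n,p)[:2]:
        b=cv2.boundingRect(r['pixels'].astype(np.uint8));print(r['conf'],b,fitbox(p,np.array([b[0],b[1],b[0]+b[2],b[1]+b[3]]),m,[.5,.25])[0])
rows(R,P,[.42,-.1,.25],90,n=10)
E
```

```text
t 92.8 tcp [0.4306 0.2593 0.2414] az 90.06 xax [-0.001 -0.    -1.   ] F [ 1.1  0.9 -0.2] gap 0.0853 q [ 0.38  0.17 -0.12  1.29 -0.    0.38]
mortar_mid [(array([323.8, 243.6]), 0.97, array([0.485 , 0.2617, 0.014 ]))]
0.93 (288, 219, 68, 63) [0.48866011 0.25998249]
beaker_mid [(array([405.5, 290.5]), 0.93, array([0.5267, 0.3391, 0.029 ]))]
0.74 (381, 257, 59, 70) [0.52635614 0.34176538]
0.45 (202, 319, 244, 60) [0.58643869 0.26196828]
dropper_mid [(array([442.9, 141.1]), 0.95, array([0.3867, 0.3586, 0.039 ])), (array([225.2, 295.8]), 0.92, array([0.5274, 0.1705, 0.039 ])), (array([492.3, 324.6]), 0.88, array([0.5574, 0.4214, 0.039 ]))]
0.89 (205, 266, 44, 60) [0.52693847 0.17210313]
0.83 (0, 108, 23, 44) [0.37968729 0.01329082]
[[-0.1, -3.6, -0.1, 0.0001, -1], [-0.1, -3.6, -0.1, 0.0001, -1], [-0.1, -3.6, -0.1, 0.0001, -1], [-0.1, -3.6, -0.1, 0.0001, -1], [-0.1, -3.6, -0.1, 0.0001, -1], [-0.1, -3.6, -0.1, 0.0001, -1], [-0.1, -3.6, -0.1, 0.0001, -1], [-0.1, -3.6, -0.1, 0.0001, -1], [-0.0, -3.6, -0.1, 0.0001, -1], [-0.1, -3.5, -0.2, 0.0001, -1]]
end [ 0.4198 -0.0997  0.2505] 90.0
```

View pics/w41.png

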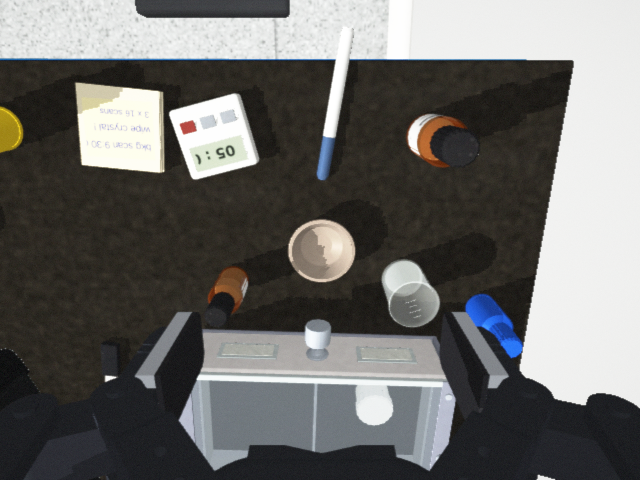

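>>> {"method": "servo_tool", "body": {"moves": [[-0.5,-4,-0.2,0,-1],[0,-5,-0.2,0,-1],[0,-5,-0.2,0,-1],[0,-5,0,0,-1],[0,-5,0,0,-1],[0,-5,0,0,-1],[0,-5,0,0,-1],[0,-5,0,0,-1],[0,-5,0,0,-1],[0,-3,0,0,-1]]}}

```text
clock: 94.4
tcp_pos: [0.425, -0.213, 0.2468]
orientation: [0.707, 0.0, 0.707, -0.001]
wrist_force: [0.3, 0.7, -0.6]
finger_gap: 0.0857
```

>>> {"method": "servo_tool", "body": {"moves": [[0,-3,0,0,-1],[0,-3,0,0,-1],[0,-3,0,0,-1],[0,-3,0,0,-1],[0,-3,0,0,-1],[0,-2,0,0,-1],[0,0,0,0,-1],[0,0,0,0,-1],[0,0,0,0,-1],[0,0,0,0,-1]]}}

```text
clock: 95.65
tcp_pos: [0.4255, -0.38, 0.2471]
orientation: [0.707, -0.001, 0.707, 0.001]
wrist_force: [0.9, -0.2, -0.3]
finger_gap: 0.0853
```

```bash
python3 - <<'E'
from h import *
R,P=st()
t=shot('top','t42'); s=shot('side','s42')
a=cv2.resize(t['pixels'][160:340,160:400],(560,420),interpolation=2)
b=cv2.resize(s['pixels'][190:370,110:350],(560,420),interpolation=2)
o=cv2.resize(cv2.imread('pics/side0.png')[190:370,110:350],(560,420),interpolation=2)
cv2.imwrite('pics/c42.png',cv2.resize(cv2.hconcat([a,cv2.resize(cv2.hconcat([b]),(560,420))]),(800,300)))
cv2.imwrite('pics/s42c.png',cv2.resize(cv2.hconcat([o,b]),(800,300)))
for n in ['mortar_mid','beaker_mid','dropper_mid','die_mid','drawer_knob']:
    for q in (t,s): print(n,[(np.round(r['location'],1),round(float(r['conf']),2)) for r in models.pinpoint(n,q)[:2]])
E
```

```text
t 95.65 tcp [ 0.4255 -0.38    0.2471] az 90.12 xax [ 0. -0. -1.] F [ 0.9 -0.2 -0.3] gap 0.0853 q [-0.87  0.3   0.07  1.34 -0.   -0.87]
mortar_mid [(array([239.6, 282. ]), 0.94)]
mortar_mid [(array([263.8, 283.6]), 0.7), (array([227.3, 313.9]), 0.66)]
beaker_mid [(array([210.7, 270.7]), 0.7)]
beaker_mid [(array([187.4, 309.4]), 0.7)]
dropper_mid [(array([202.2, 321.1]), 0.8), (array([346.9, 321.9]), 0.71)]
dropper_mid [(array([141.6, 305.6]), 0.9), (array([267.7, 282.7]), 0.58)]
die_mid [(array([378.8, 283.7]), 0.73)]
die_mid []
drawer_knob [(array([241. , 253.3]), 0.51)]
drawer_knob [(array([223.1, 279.4]), 0.74)]
```

View pics/c42.png

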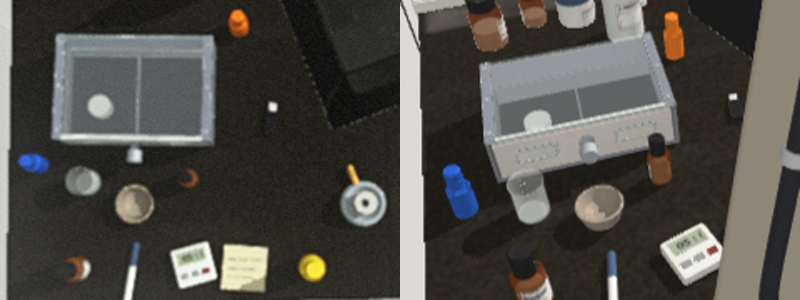

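View pics/s42c.png

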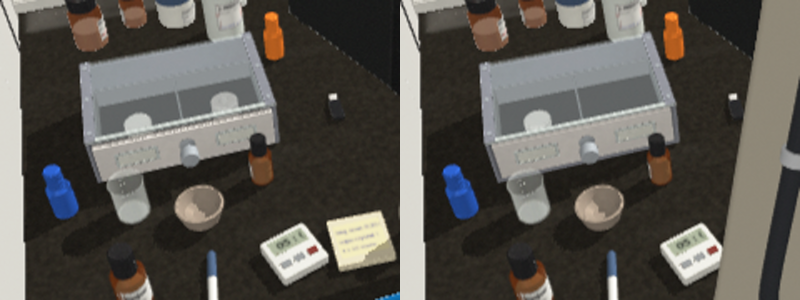

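```bash
python3 -c "
from workcell import order
print(order.hand_in())"
```

```text
the job is handed in; nothing more can be done
None
```

I finished the job in the order asked and handed it in at about 96 s on the clock; no verdict came back.

- **Clearing:** the mortar, beaker and dropper bottle went upright into the tray. I then pulled the drawer to its stop, where the wrist force read 17 N.
- **Die:** it was lifted out and set in the base. In the wrist picture its top face sat within about 3 pixels of where a fully seated, upright die should appear. The white pot stayed in the drawer.
- **Drawer:** I pushed it in until the force showed contact, about 5 N at the last reading. It now stands flush with the cabinet. It had stood about 7 mm open at the start, so it is further in than I found it.
- **Putting back:** by the wrist camera, all three vessels stand upright about 1–2 mm from where they started:

| Vessel | At the end (x, y in m) | At the start (x, y in m) |
|---|---|---|
| Mortar | 0.489, 0.260 | 0.489, 0.259 |
| Beaker | 0.526, 0.342 | 0.528, 0.340 |
| Dropper bottle | 0.527, 0.172 | 0.526, 0.170 |

Some final checks did not agree. In the last top and side pictures the networks ranked look-alike bottles above the dropper bottle. The side view also gave a false mortar on the dropper bottle and did not find the die. The pictures themselves showed everything in place. The overhead camera's positions also differed from the wrist camera's by several millimetres in places, so I went by the wrist camera and the grasp positions.

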